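# Find the under-cured silicone pad with the hardness tester and scrap it

### The arm

A 6-joint arm with a two-finger parallel gripper is mounted at the origin on a cart in front of the work surface, level with it; the furniture and walls round the work are solid. World frame = base frame: x ahead of the robot, y to its left, z up, the work surface at z = 0. Lengths are in m, angles in rad, forces in N, time in s.
With the tool pointing down it reaches from about 0.375 to 0.9 m from the base axis. Payload 3.1 kg.
Tool frame: the origin (TCP) lies at the very end of the fingers, on their centre line; the grasp point (between the pads) lies 19 mm behind it; z points along the fingers, x is the direction in which the jaws open and shut, and the axes are right-handed (so a half turn about z gives the same grasp; the last joint's range is limited). The gripper opens to 87 mm and grips with 3 to 60 N. Pads are 19 mm wide; open, the fingers measure 117 mm over their backs; the gripper's body (75 mm by 190 mm) begins 51 mm behind the grasp point.
Start: joints at [-1.304, 0.527, 1.433, -0, 1.181, -0.178], TCP at [0.269, -0.564, 0.223] pointing down, gripper open.
Joint ranges: [-3.08, 3.08], [-0.75, 2.2], [0.22, 2.44], [-1.43, 4.57], [0, 2.65], [-2.85, 2.85]. Speed limits (rad/s): [2.79, 2.79, 3.14, 3.14, 3.14, 3.14].

### API

Orientations are given as a unit quaternion [x, y, z, w].
In Python, from rig import robot gives the robot as it stands. The module is installed in compiled form; this text tells all that it offers.
- The arm moves only by the shell command python3 -m creep 'ROWS' [OPENING] [FORCE]. ROWS is a JSON object of lists of equal length, an entry for each row: "dp": the shift along the tool's x, y, z in cm, a list of three; "turn": the turn, a rotation vector about the tool's x, y, z in degrees, a list of three. In form: {"dp": [[x, y, z], ...], "turn": [[wx, wy, wz], ...]}. A call has 1 to 20 rows; each row shifts and turns the commanded pose from where the row before left it, along the tool's axes as they then stand; what a row does not reach is not made up. A row lasts 1/10 s, in which the tool goes at most 50 mm and 8.59 degrees, less where a joint would pass 70% of its speed; a pose out of reach is approached as far as the arm can. A call is refused whole if a number of a shift passes 5 or a number of a turn 8.59, either way. A call with a gripper value outside its range is refused whole. OPENING is the gripper command: -1 is fully open, 1 is shut, values between are in proportion, set as the call begins (- or left out, the last holds). The fingers move at their own pace and stop on an object; FORCE is the grip in N (left out, the last holds). Time passes only in rows, so rows that do not move let the fingers close. It gives the time, the measured TCP pose, the force and the opening at its end, in the units of the state.
- robot.get_obs(): the state, without advancing time (a new reading comes with each control period).
- robot.camera(name): name is "scene" or "top"; returns the picture (420x560x3 uint8, red, green, blue); there is no depth.
- robot.calibration(name): a dict with "fx", "fy", "cx", "cy" (pixels), "dist_coeffs" ([k1, k2, p1, p2, k3] as OpenCV has them; the pictures are not rectified), "rvec" (rotation vector, rad) and "tvec" (3), from world to camera coordinates, as OpenCV has them. Camera axes: x right, y down, z forward; pixel columns grow to the right and rows downward; lengths in m; the calibration is good to about 2 mm. A picture is of the moment at which its call begins. calibration takes no time and is no camera call.
- robot.hand_in(): hands the job in, once; it reports no verdict.
Trained networks look in the newest picture that a camera, given by its name, has taken for a name from the list of things; names that differ only in an ending like _2 or _b are one class to them, and where a whole thing is asked for, a point or a joint stands for the part that bears it (a point fixed in the world has none). Each returns a list of dicts, best first, with "confidence" (0 to 1); they miss things now and then, are a little off and sometimes report something else, mostly with a low value. They report only what shows in the picture. A call takes as long as a camera call. They do not tell look-alikes from the thing itself.
- robot.masks_of(name, camera): "pixels" (420x560 bool, what is visible of it).
- robot.tip_of(name, camera): "point" ([x, y, z] in m, in the coordinates of the camera as it stood for that picture, good to about 4 mm: a listed point, or the origin of a listed thing).
The state is a dict: "time": time; "q": joint angles; "joint_velocities": joint speeds; "joint_torque": joint torques, N m; "position": TCP position; "tool_rot": TCP orientation; "ft_force": force on the tool from outside, world axes, zero at the start; "moment": the same for the moment, N m; "grip_width": finger opening in m.
Only numpy, scipy, OpenCV 4.12 (cv2) and the standard library are available. Lean on these libraries where they do the work, as an engineer would, in place of code of your own. Each camera call takes 0.05 s, during which the arm holds its last target.

### The job

One of the three silicone putty test pads has not cured. Take the hardness tester from its rest and press it, upright and gently (about 10 N, never hard), on the round test spot in the middle of a pad until its foot sits flat, holding it there for a second to see how far the pin sinks; when you have found the under-cured pad in this way, stand the tester back in its rest, lay that pad in the scrap tray and leave the two good pads and everything else where they are.

Things in the scene. Friction and masses are not known exactly. Their poses are not given: they have to be found in the camera images.
- tester: hand hardness tester, 170 g, standing upright in its rest: round steel foot 18 mm across with the sprung pin below it, neck 15 mm, collar 35 mm across from 22 to 31 mm above the foot's face, then a ribbed round barrel 30 mm across up to 96 mm, button up to 99 mm, and a dial in front. Origin at the centre of the foot's flat face; z up along the barrel; the dial is on the -x side.
- tester_grip (a point): point on the barrel's axis, 64 mm above the foot's face, where it is best held: grip from above with the fingers on the +y and -y sides of the barrel (30 mm across), clear of the dial, anywhere from 42 to 90 mm above the foot's face
- tester_dial (a point): centre of the dial's white face, 29 mm in front (-x) of the barrel's axis and 62 mm above the foot's face; black casing 44 mm across, from 20 to 29 mm in front of the axis. Needle at 7 o'clock while the pin is out; it turns clockwise 0.55 rad for each mm the pin is pushed in; a graduation every 0.5 mm.
- tester_foot (a point): centre of the tester's flat foot face (same point as the origin of tester)
- tester_pin (a joint): how far the pin (3.6 mm thick, round end) is pushed back into the tester, in m: 0 = out, 8 mm below the foot's face; 0.008 = level with it. Spring 0.6 N plus 0.6 N per mm. With the foot flat on a pad the pin has sunk in by 8 mm minus this: it reads under 0.003 on the under-cured pad (1 to 2 N on the pin), 0.005 to 0.007 on a cured one (4 to 5 N).
- rest: the tester's rest, fixed: dark steel base 80 mm across, 8 mm high, and a black post 47 mm across, 42 mm high, with an upright bore 23 mm wide down to 8 mm above the worktop. Origin on the worktop under the bore. The tester's collar sits on the post's rim, so that its foot's face hangs 20 mm above the worktop.
- rest_bore (a point): centre of the bore's mouth, 42 mm above the worktop
- pad_a: one of three silicone putty pads that look alike, in changing places: block 30 (x) x 42 (y) x 22 (z) mm, 36 g, lying flat and loose; origin at the centre of its underside. In the middle of its top is the round test spot, 13 mm across. Exactly one of pad_a, pad_b, pad_c is under-cured: the tester's pin sinks 5 to 8 mm into its spot, only 1 to 3 mm into the cured ones.
- pad_a_spot (a joint): how deep the test spot of pad_a is pressed in, in m: 0 = level with its top. Cured putty springs back to 0 when the pin leaves it; under-cured putty gives way at 1 to 2 N and keeps the dent. Round it the pad is firm: the foot meets about 15 N per mm.
- pad_b: one of three silicone putty pads that look alike, in changing places: block 30 (x) x 42 (y) x 22 (z) mm, 36 g, lying flat and loose; origin at the centre of its underside. In the middle of its top is the round test spot, 13 mm across. Exactly one of pad_a, pad_b, pad_c is under-cured: the tester's pin sinks 5 to 8 mm into its spot, only 1 to 3 mm into the cured ones.
- pad_b_spot (a joint): how deep the test spot of pad_b is pressed in, in m: 0 = level with its top. Cured putty springs back to 0 when the pin leaves it; under-cured putty gives way at 1 to 2 N and keeps the dent. Round it the pad is firm: the foot meets about 15 N per mm.
- pad_c: one of three silicone putty pads that look alike, in changing places: block 30 (x) x 42 (y) x 22 (z) mm, 36 g, lying flat and loose; origin at the centre of its underside. In the middle of its top is the round test spot, 13 mm across. Exactly one of pad_a, pad_b, pad_c is under-cured: the tester's pin sinks 5 to 8 mm into its spot, only 1 to 3 mm into the cured ones.
- pad_c_spot (a joint): how deep the test spot of pad_c is pressed in, in m: 0 = level with its top. Cured putty springs back to 0 when the pin leaves it; under-cured putty gives way at 1 to 2 N and keeps the dent. Round it the pad is firm: the foot meets about 15 N per mm.
- scrap_tray: shallow open steel tray 160 (x) x 130 (y) mm, walls 3 mm thick and 22 mm high, floor 3 mm thick, fixed to the worktop and empty; origin at the centre of its underside
- jar: bystander: open paint jar 66 mm across, 124 mm high; origin at the centre of its underside; leave it alone
- cap: bystander: paint-filled jar cap 60 mm across, 20 mm high; origin at the centre of its underside; leave it alone
- cast: bystander: white plaster dental cast 60 x 77 x 26 mm; origin at the centre of its underside; leave it alone
- cradle: bystander: grey moulded handpiece cradle 60 x 64 x 62 mm; origin at the centre of its underside; leave it alone
Not all that is in view belongs to the job. Leave any orange look-alike of the pad_b alone.

How it is judged:
On the way:
1. the under-cured pad has been proved with the tester: held upright with its foot flat on the middle of the pad, pressed with 5 to 20 N for 0.4 s, and the pin has sunk in by more than 3.5 mm (angle between tester's own z axis and vertical below 0.1 rad and ((contact force between tester and pad_a between 5 and 20 N and horizontal distance between tester_foot and pad_a below 0.007 m and z of tester_foot in the frame of pad_a below 0.0228 m and value of joint pad_a_spot above 0.0035 m) or (contact force between tester and pad_b between 5 and 20 N and horizontal distance between tester_foot and pad_b below 0.007 m and z of tester_foot in the frame of pad_b below 0.0228 m and value of joint pad_b_spot above 0.0035 m) or (contact force between tester and pad_c between 5 and 20 N and horizontal distance between tester_foot and pad_c below 0.007 m and z of tester_foot in the frame of pad_c below 0.0228 m and value of joint pad_c_spot above 0.0035 m))), for 0.4 s.
At the end, for the whole second after the job is handed in: The tester stands upright (within 0.1 rad) in its rest, within 6 mm of the bore's centre and seated within 5 mm; the under-cured pad, with a test dent over 3.5 mm deep, lies in the scrap tray; the two other pads lie within 30 mm of where they started; tester and pad at rest (horizontal distance between tester_foot and rest_bore below 0.006 m and height (world z) of tester_foot between 0.015 and 0.025 m and angle between tester's own z axis and vertical below 0.1 rad and linear speed of tester below 0.02 m/s and ((value of joint pad_a_spot above 0.0035 m and x of pad_a in the frame of scrap_tray between -0.066 and 0.066 m and y of pad_a in the frame of scrap_tray between -0.051 and 0.051 m and height (world z) of pad_a below 0.03 m and linear speed of pad_a below 0.02 m/s and distance of each of pad_b, pad_c from where it was at the start of the episode below 0.03 m) or (value of joint pad_b_spot above 0.0035 m and x of pad_b in the frame of scrap_tray between -0.066 and 0.066 m and y of pad_b in the frame of scrap_tray between -0.051 and 0.051 m and height (world z) of pad_b below 0.03 m and linear speed of pad_b below 0.02 m/s and distance of each of pad_a, pad_c from where it was at the start of the episode below 0.03 m) or (value of joint pad_c_spot above 0.0035 m and x of pad_c in the frame of scrap_tray between -0.066 and 0.066 m and y of pad_c in the frame of scrap_tray between -0.051 and 0.051 m and height (world z) of pad_c below 0.03 m and linear speed of pad_c below 0.02 m/s and distance of each of pad_a, pad_b from where it was at the start of the episode below 0.03 m))); the robot touches nothing.
It fails at once if a pad is pressed with more than 25 N by the tester (contact force between tester and pad_a above 25 N or contact force between tester and pad_b above 25 N or contact force between tester and pad_c above 25 N).
It fails at once if two pads are carried off or pushed about (more than 40 mm each) (distance of each of pad_a, pad_b from where it was at the start of the episode above 0.04 m or distance of each of pad_b, pad_c from where it was at the start of the episode above 0.04 m or distance of each of pad_a, pad_c from where it was at the start of the episode above 0.04 m).
It fails at once if a bystander is disturbed (moved more than 30 mm) (distance of any of jar, cap, cast, cradle from where it was at the start of the episode above 0.03 m).
It fails at once if the tester is dropped or tipped over (more than 0.6 rad) (angle between tester's own z axis and vertical above 0.6 rad).
It also fails if it takes over 72 s, if anything falls off the work surface, if the arm or the gripper's body presses on something with over 40 N, if the wrist force passes 120 N, or if a joint passes its speed limit or range.

## Working session

There is one attempt and no reset: what is moved stays moved. The work goes in short steps, Python scripts to look and compute and a shell command to move; the robot and the scene stay as the last step left them, time stands still between calls to the robot, and variables do not carry over. Pictures are saved under pics/ and viewed, and the job is handed in when it is done.

```bash
mkdir -p pics
cat > h.py <<'E'
import numpy as np, cv2
from rig import robot
from scipy.spatial.transform import Rotation as R
def cal(n):
    c=robot.calibration(n); K=np.array([[c['fx'],0,c['cx']],[0,c['fy'],c['cy']],[0,0,1.]])
    return K,np.array(c['dist_coeffs'],float),np.array(c['rvec'],float),np.array(c['tvec'],float)
def c2w(n,p):
    K,d,r,t=cal(n); return R.from_rotvec(r).as_matrix().T@(np.array(p)-t)
def px2w(n,uv,z):
    K,d,r,t=cal(n); Rm=R.from_rotvec(r).as_matrix()
    u=cv2.undistortPoints(np.array(uv,float).reshape(-1,1,2),K,d).reshape(-1,2)
    o=-Rm.T@t; D=np.c_[u,np.ones(len(u))]@Rm
    return o+D*((z-o[2])/D[:,2])[:,None]
def w2px(n,P):
    K,d,r,t=cal(n); return cv2.projectPoints(np.array(P,float).reshape(-1,1,3),r,t,K,d)[0].reshape(-1,2)
def save(n,f,crop=None,s=1):
    im=robot.camera(n)[:,:,::-1].copy()
    if crop: a,b,c,d=crop; im=im[b:d,a:c]
    if s!=1: im=cv2.resize(im,None,fx=s,fy=s,interpolation=cv2.INTER_CUBIC)
    cv2.imwrite('pics/'+f,im)
E
python3 - <<'E'
from h import *
for n in ['scene','top']:
    save(n,n+'1.png')
    K,d,r,t=cal(n); print(n,K[0,0],R.from_rotvec(r).as_matrix().T@-t)
    for o in ['tester','tester_foot','tester_grip','tester_dial','rest','rest_bore','pad_a','scrap_tray','jar','cap','cast','cradle']:
        try:
            for x in robot.tip_of(o,n): print(o,round(x['confidence'],2),c2w(n,x['point']).round(4),w2px(n,c2w(n,x['point'])).round(0)[0])
        except Exception as e: print(o,e)
o=robot.get_obs();print(o)
E
```

```text
scene 508.46264589629413 [0.08376036 0.96567809 0.71999728]
tester 0.82 [ 0.4859 -0.1908  0.0196] [360. 193.]
tester_foot 0.59 [ 0.4784 -0.1925  0.0183] [363. 194.]
tester_grip 0.88 [ 0.4848 -0.1945  0.0806] [362. 173.]
tester_grip 0.45 [ 0.536   0.0235 -0.001 ] [310. 234.]
tester_dial 0.58 [ 0.452  -0.1938  0.0776] [374. 177.]
rest 0.81 [ 0.4863 -0.1913  0.0053] [360. 198.]
rest 0.59 [ 0.5393  0.0245 -0.0033] [308. 235.]
rest 0.17 [ 0.4502 -0.1951  0.0806] [375. 176.]
rest_bore 0.8 [ 0.4852 -0.1907  0.0392] [361. 187.]
pad_a 0.92 [ 0.5315  0.2782 -0.0023] [259. 296.]
pad_a 0.85 [0.5193 0.137  0.003 ] [295. 260.]
pad_a 0.68 [ 0.4574  0.2183 -0.0019] [303. 290.]
pad_a 0.66 [ 0.5359  0.0209 -0.0006] [310. 234.]
pad_a 0.6 [0.4396 0.2967 0.0016] [293. 314.]
scrap_tray 0.85 [ 0.5229  0.4295 -0.0024] [222. 343.]
jar 0.86 [ 0.6813 -0.0874 -0.0013] [280. 201.]
cap 0.86 [ 0.5916 -0.1551  0.0006] [320. 196.]
cast 0.8 [ 0.6622  0.1263 -0.0012] [245. 242.]
cradle 0.84 [0.7113 0.2659 0.0013] [194. 267.]
top 415.68437509759445 [0.43026519 0.11416912 1.20453711]
tester 0.8 [ 0.4808 -0.1914  0.0138]
[... 1185 characters left out ...]
4] [238. 174.]
{'time': 1.3, 'q': array([-1.30450218e+00,  5.27484923e-01,  1.43267634e+00, -3.54382112e-06,
        1.18140272e+00, -1.78498732e-01]), 'joint_velocities': array([ 0.00136252, -0.00122666, -0.00016401,  0.00012998,  0.00070435,
        0.00027675]), 'joint_torque': array([ 4.75392790e-04, -4.40016425e+01, -1.76981664e+01,  6.33985293e-02,
        5.03231341e-02, -2.94903558e-06]), 'position': array([ 0.26894308, -0.5641651 ,  0.22256522]), 'tool_rot': array([ 8.45657182e-01, -5.33726457e-01,  9.46649189e-06,  1.08927138e-05]), 'ft_force': array([-0.61923873,  0.72603606,  0.99677958]), 'moment': array([ 0.08184586, -0.01095097,  0.00030036]), 'grip_width': 0.0866530183285342}
```

View pics/scene1.png

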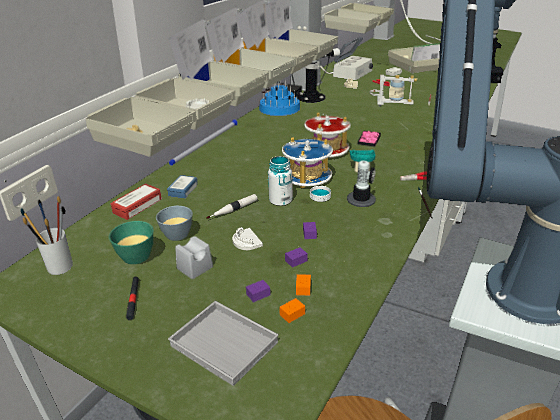

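View pics/top1.png

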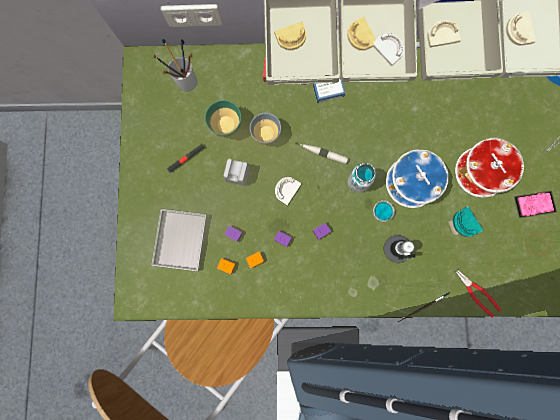

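Run:
```python
import cv2
im=cv2.imread('pics/top1.png')[205:285,170:345]; cv2.imwrite('pics/top1c.png',cv2.resize(im,None,fx=4.5,fy=4.5,interpolation=cv2.INTER_CUBIC))
```

```text
(no output)
```

View pics/top1c.png

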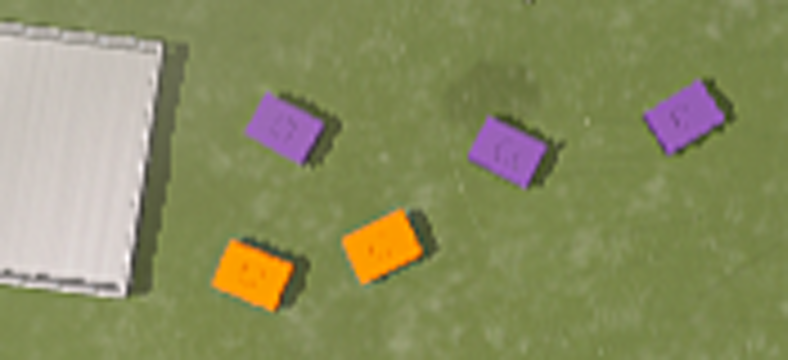

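The three purple pads are at top-view pixels (233,232), (283,238) and (322,230), each with a round spot. The orange blocks at (226,266) and (255,260) are the look-alikes and I'm leaving them. The tester stands in its rest at (403,248), and the tray is at (180,240). Next I'll fit the pad and tester poses.

```bash
cat > fit.py <<'E'
from h import *
from scipy.optimize import minimize
def boxpts(x,y,a,z0=0,h=.022,sx=.015,sy=.021):
    c,s=np.cos(a),np.sin(a)
    return np.array([[x+c*i*sx-s*j*sy,y+s*i*sx+c*j*sy,z] for i in(-1,1) for j in(-1,1) for z in(z0,z0+h)])
def purple(im):
    hsv=cv2.cvtColor(im,cv2.COLOR_RGB2HSV)
    return ((hsv[...,0]>125)&(hsv[...,0]<155)&(hsv[...,1]>90)&(hsv[...,2]>40)).astype(np.float32)
def render(n,p,win,s=8,**k):
    u0,v0,u1,v1=win
    uv=(w2px(n,boxpts(*p,**k))-[u0,v0]+.5)*s
    m=np.zeros(((v1-v0)*s,(u1-u0)*s),np.float32)
    cv2.fillConvexPoly(m,cv2.convexHull((uv*16).astype(np.int32)),1.,shift=4)
    return cv2.resize(m,(u1-u0,v1-v0),interpolation=cv2.INTER_AREA)
def fitpad(ims,x,y,cams=('top','scene'),**k):
    best=None
    for a0 in np.radians([-75,-45,-15,15,45,75]):
        W={}
        for n in cams:
            c=w2px(n,[x,y,.011])[0]; W[n]=[int(c[0]-20),int(c[1]-20),int(c[0]+20),int(c[1]+20)]
        M={n:purple(ims[n])[W[n][1]:W[n][3],W[n][0]:W[n][2]] for n in cams}
        f=lambda p:sum(np.abs(render(n,p,W[n],**k)-M[n]).sum() for n in cams)
        r=minimize(f,[x,y,a0],method='Nelder-Mead',options=dict(initial_simplex=[[x,y,a0],[x+.006,y,a0],[x,y+.006,a0],[x,y,a0+.3]],xatol=1e-4,fatol=.01))
        if best is None or r.fun<best.fun: best=r
    a=(best.x[2]+np.pi/2)%np.pi-np.pi/2
    return np.r_[best.x[:2],np.degrees(a)],best.fun
E
python3 - <<'E'
from fit import *
ims={n:cv2.imread(f'pics/{n}1.png')[:,:,::-1].copy() for n in('top','scene')}
for x,y in[(.534,.022),(.517,.137),(.53,.278)]:
    for c in[('top',),('scene',),('top','scene')]:
        p,f=fitpad(ims,x,y,c); print(c,p.round(4),round(f,1))
# jaw axis
o=robot.get_obs(); print(R.from_quat(o['tool_rot']).as_matrix().round(3))
im=ims['top'][225:275,375:430]; cv2.imwrite('pics/t1.png',cv2.resize(im,None,fx=10,fy=10,interpolation=2)[:,:,::-1])
im=ims['scene'][145:215,330:400]; cv2.imwrite('pics/s1.png',cv2.resize(im,None,fx=8,fy=8,interpolation=2)[:,:,::-1])
for n in('top','scene'): print(n,w2px(n,[[.482,-.192,z] for z in(0,.042,.051,.116,.119)]).round(1).tolist())
E
```

```text
('top',) [5.3470e-01 2.4000e-02 3.1358e+01] 15.0
('scene',) [5.37500e-01 2.21000e-02 3.20827e+01] 23.8
('top', 'scene') [5.36200e-01 2.37000e-02 3.15061e+01] 53.6Traceback (most recent call last):
  File "<stdin>", line 5, in <module>
  File "fit.py", line 23, in fitpad
    r=minimize(f,[x,y,a0],method='Nelder-Mead',options=dict(initial_simplex=[[x,y,a0],[x+.006,y,a0],[x,y+.006,a0],[x,y,a0+.3]],xatol=1e-4,fatol=.01))
    res = _minimize_neldermead(fun, x0, args, callback, bounds=bounds,
                               **options)
    fxr = func(xr)
    fx = function(np.copy(x), *(wrapper_args + args))
  File "fit.py", line 22, in <lambda>
    f=lambda p:sum(np.abs(render(n,p,W[n],**k)-M[n]).sum() for n in cams)
               ~~~^^^^^^^^^^^^^^^^^^^^^^^^^^^^^^^^^^^^^^^^^^^^^^^^^^^^^^^
  File "fit.py", line 22, in <genexpr>
    f=lambda p:sum(np.abs(render(n,p,W[n],**k)-M[n]).sum() for n in cams)
                          ~~~~~~^^^^^^^^^^^^^^
  File "fit.py", line 11, in render
    uv=(w2px(n,boxpts(*p,**k))-[u0,v0]+.5)*s
        ~~~~^^^^^^^^^^^^^^^^^^
  File "h.py", line 15, in w2px
    K,d,r,t=cal(n); return cv2.projectPoints(np.array(P,float).reshape(-1,1,3),r,t,K,d)[0].reshape(-1,2)
            ~~~^^^
  File "h.py", line 5, in cal
    c=robot.calibration(n); K=np.array([[c['fx'],0,c['cx']],[0,c['fy'],c['cy']],[0,0,1.]])
ValueError: time passes only in moves, steps and waits
```

Too many calibration calls. I'll cache it.

```bash
python3 - <<'E'
s=open('h.py').read()
s=s.replace("def cal(n):","import functools\n@functools.lru_cache(None)\ndef cal(n):")
open('h.py','w').write(s)
E
python3 - <<'E'
from fit import *
ims={n:cv2.imread(f'pics/{n}1.png')[:,:,::-1].copy() for n in('top','scene')}
for x,y in[(.534,.022),(.517,.137),(.53,.278)]:
    for c in[('top',),('scene',)]:
        p,f=fitpad(ims,x,y,c); print(c,p.round(4),round(f,1))
# jaw axis
o=robot.get_obs(); print(R.from_quat(o['tool_rot']).as_matrix().round(3))
im=ims['top'][225:275,375:430]; cv2.imwrite('pics/t1.png',cv2.resize(im,None,fx=10,fy=10,interpolation=2)[:,:,::-1])
im=ims['scene'][145:215,330:400]; cv2.imwrite('pics/s1.png',cv2.resize(im,None,fx=8,fy=8,interpolation=2)[:,:,::-1])
for n in('top','scene'): print(n,w2px(n,[[.482,-.192,z] for z in(0,.042,.051,.116,.119)]).round(1).tolist())
E
```

```text
('top',) [5.3470e-01 2.4000e-02 3.1358e+01] 15.0
('scene',) [5.37500e-01 2.21000e-02 3.20827e+01] 23.8
('top',) [  0.5147   0.1365 -27.6517] 17.1
('scene',) [  0.5174   0.1352 -29.0744] 42.0
('top',) [  0.5317   0.2792 -28.2461] 25.4
('scene',) [  0.5345   0.2771 -31.054 ] 28.8
[[ 0.43  -0.903  0.   ]
 [-0.903 -0.43  -0.   ]
 [ 0.     0.    -1.   ]]
top [[397.3, 248.3], [401.2, 247.5], [402.1, 247.4], [408.7, 246.2], [409.1, 246.1]]
scene [[361.3, 199.6], [362.2, 186.4], [362.4, 183.5], [363.9, 162.0], [364.0, 161.0]]
```

View pics/t1.png

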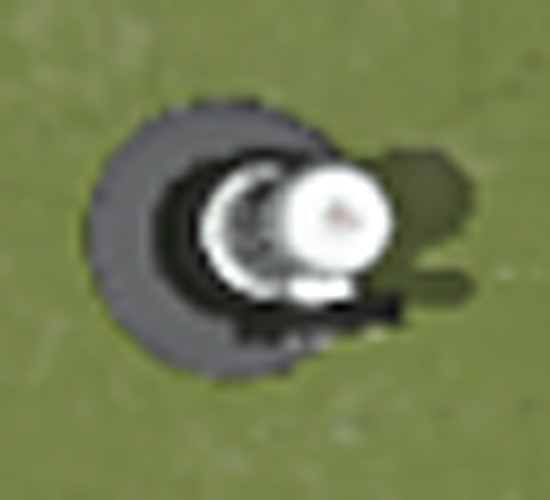

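View pics/s1.png

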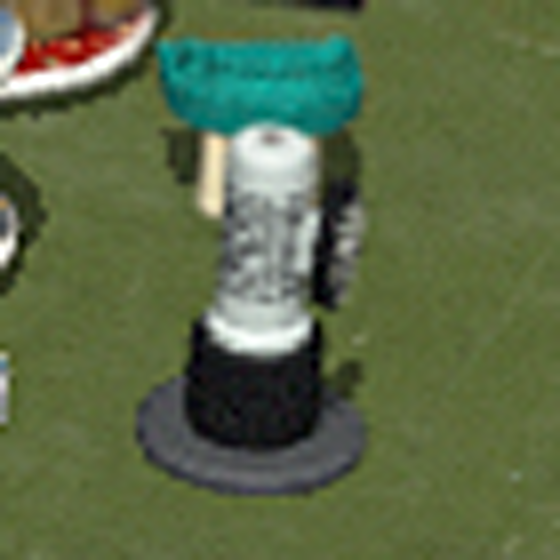

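Run:
```python
from h import *
print('button top',px2w('top',[[408.55,245.75]],.119), 'scene',px2w('scene',[[363.3,161.8]],.119))
print('base top',px2w('top',[[375+22.5-.5,225+23.9-.5]],.006))
print('base scene',px2w('scene',[[330+25.1/8*10-.5,145+430/8.-.5]],.006))
o=robot.get_obs(); print(o['time'],o['position'])
```

```text
button top [[ 0.48294396 -0.19072687  0.119     ]] scene [[ 0.48191022 -0.1866837   0.119     ]]
base top [[ 0.48133341 -0.18957969  0.006     ]]
base scene [[ 0.48229996 -0.18880539  0.006     ]]
1.3 [ 0.26894308 -0.5641651   0.22256522]
```

```bash
python3 -m creep '{"dp":[[-1.76,-2.52,0],[-1.76,-2.52,0],[-1.76,-2.52,0],[-1.76,-2.52,0],[-1.76,-2.52,0],[-1.76,-2.52,0],[-1.76,-2.52,0],[-1.76,-2.52,0],[-1.76,-2.52,0],[-1.76,-2.52,0],[-1.76,-2.52,0],[-1.76,-2.52,0],[-1.76,-2.52,0],[-1.76,-2.52,0]],"turn":[[0,0,0],[0,0,0],[0,0,0],[0,0,0],[0,0,0],[0,0,0],[0,0,0],[0,0,0],[0,0,0],[0,0,0],[0,0,0],[0,0,0],[0,0,0],[0,0,0]]}' -1 && python3 -m creep '{"dp":[[0,0,0],[0,0,0],[0,0,0],[0,0,0],[0,0,0],[0,0,0],[0,0,0],[0,0,0],[0,0,0],[0,0,0],[0,0,0],[0,0,0],[0,0,0],[0,0,0],[0,0,0],[0,0,0],[0,0,0],[0,0,0],[0,0,0]],"turn":[[0,0,-8.58],[0,0,-8.58],[0,0,-8.58],[0,0,-8.58],[0,0,-8.58],[0,0,-8.58],[0,0,-8.58],[0,0,-8.58],[0,0,-8.58],[0,0,-8.58],[0,0,-8.58],[0,0,-8.58],[0,0,-8.58],[0,0,-8.58],[0,0,-8.58],[0,0,-8.58],[0,0,-8.58],[0,0,-8.58],[0,0,0]]}'
cat > st.py <<'E'
from h import *
def st():
    o=robot.get_obs(); M=R.from_quat(o['tool_rot']).as_matrix()
    print('t',round(o['time'],2),'p',o['position'].round(4),'yawx',round(np.degrees(np.arctan2(M[1,0],M[0,0])),2),'tilt',np.degrees(np.arccos(-M[2,2])).round(2),'F',o['ft_force'].round(2),'w',round(o['grip_width'],4),'q6',o['q'][5].round(2))
    return o,M
def to(x,y,z):
    o,M=st(); print('tool cm',(M.T@(np.array([x,y,z])-o['position'])*100).round(2))
E
python3 -c "
from st import *
to(.482,-.190,.065);save('top','t2.png',(340,200,460,290),6);save('scene','s2.png',(300,100,420,220),5)"
```

```text
time: 2.7
position: [0.482, -0.1888, 0.2227]
tool_rot: [0.846, -0.534, 0.0, 0.0]
ft_force: [-0.2, 0.7, -0.3]
grip_width: 0.0873
time: 4.6
position: [0.4815, -0.19, 0.2227]
tool_rot: [0.708, 0.707, 0.0, 0.0]
ft_force: [0.2, 1.3, 0.6]
grip_width: 0.0867
t 4.6 p [ 0.4815 -0.19    0.2227] yawx 89.91 tilt 0.02 F [0.16 1.28 0.65] w 0.0867 q6 -2.16
tool cm [ 0.    0.05 15.77]
```

View pics/s2.png

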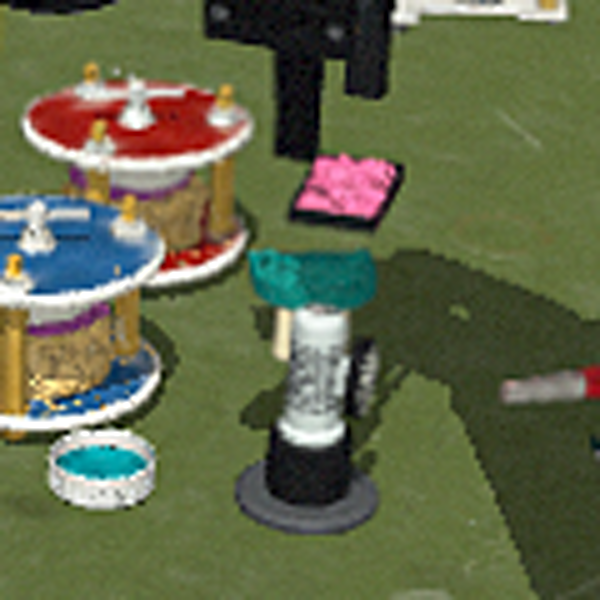

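View pics/t2.png

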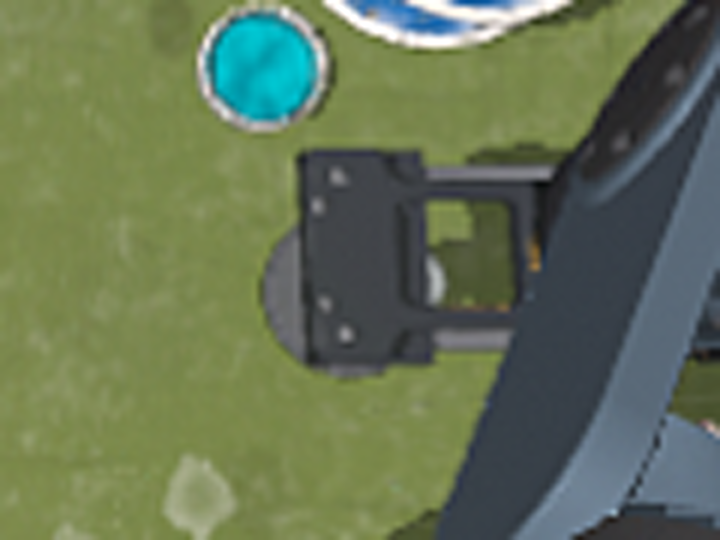

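```bash
python3 -m creep '{"dp":[[0,0.05,1.5],[0,0,1.5],[0,0,1.5],[0,0,1.5],[0,0,1.5],[0,0,1.5],[0,0,1.5],[0,0,1.5],[0,0,1.5],[0,0,1.2],[0,0,1.0],[0,0,0]],"turn":[[0,0,0],[0,0,0],[0,0,0],[0,0,0],[0,0,0],[0,0,0],[0,0,0],[0,0,0],[0,0,0],[0,0,0],[0,0,0],[0,0,0]]}' -1 && python3 -c "
from st import *
to(.482,-.190,.065);save('top','t3.png',(340,200,460,290),6);save('scene','s3.png',(300,100,420,220),5)"
```

```text
time: 5.9
position: [0.4813, -0.1895, 0.0644]
tool_rot: [0.708, 0.706, -0.0, -0.001]
ft_force: [-0.9, 0.0, 0.4]
grip_width: 0.087
t 5.9 p [ 0.4813 -0.1895  0.0644] yawx 89.88 tilt 0.14 F [-0.87  0.03  0.43] w 0.087 q6 -2.16
tool cm [-0.05  0.07 -0.06]
```

View pics/s3.png

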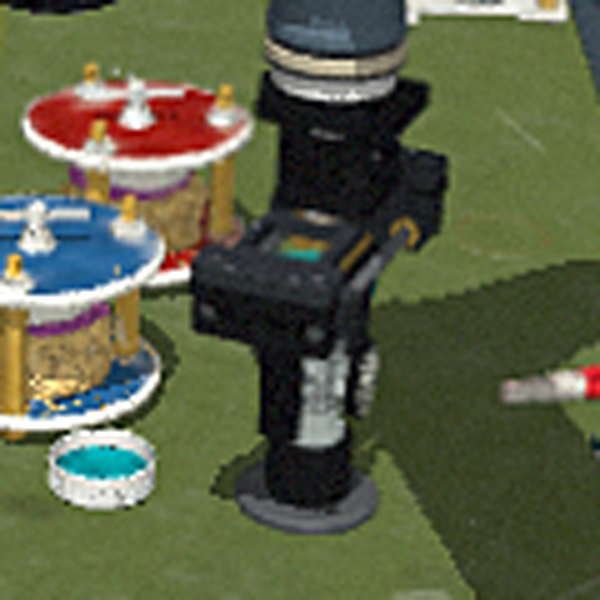

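The fingers straddle the barrel and are clear of the dial. Closing now.

```bash
python3 -m creep '{"dp":[[0,0,0],[0,0,0],[0,0,0],[0,0,0],[0,0,0],[0,0,0],[0,0,0]],"turn":[[0,0,0],[0,0,0],[0,0,0],[0,0,0],[0,0,0],[0,0,0],[0,0,0]]}' 1 30 && python3 -c "
from st import *
st()"
```

```text
time: 6.7
position: [0.4819, -0.1899, 0.0656]
tool_rot: [0.708, 0.707, -0.0, -0.0]
ft_force: [0.1, 0.0, -0.6]
grip_width: 0.0389
t 6.7 p [ 0.4819 -0.1899  0.0656] yawx 89.93 tilt 0.0 F [ 0.1   0.   -0.61] w 0.0389 q6 -2.16
```

```bash
python3 -m creep '{"dp":[[0,0,0],[0,0,0],[0,0,0],[0,0,0]],"turn":[[0,0,0],[0,0,0],[0,0,0],[0,0,0]]}' 1 30 && python3 -c "
from st import *
st()"
```

```text
time: 7.1
position: [0.4823, -0.1904, 0.0657]
tool_rot: [0.708, 0.707, 0.0, 0.001]
ft_force: [0.8, -2.1, -0.3]
grip_width: 0.0291
t 7.1 p [ 0.4823 -0.1904  0.0657] yawx 89.93 tilt 0.07 F [ 0.81 -2.14 -0.28] w 0.0291 q6 -2.16
```

```bash
python3 -m creep '{"dp":[[0,0,-0.5],[0,0,-1],[0,0,-1.5],[0,0,-1.5],[0,0,-1.5],[0,0,-1.5],[0,0,-1.5],[2.13,0.54,0],[2.13,0.54,0],[2.13,0.54,0],[2.13,0.54,0],[2.13,0.54,0],[2.13,0.54,0],[2.13,0.54,0],[2.13,0.54,0],[2.13,0.54,0],[2.13,0.54,0]],"turn":[[0,0,0],[0,0,0],[0,0,0],[0,0,0],[0,0,0],[0,0,0],[0,0,0],[0,0,0],[0,0,0],[0,0,0],[0,0,0],[0,0,0],[0,0,0],[0,0,0],[0,0,0],[0,0,0],[0,0,0]]}' && python3 -m creep '{"dp":[[0,0,0],[0,0,0],[0,0,0],[0,0,0],[0,0,0],[0,0,0],[0,0,0],[0,0,0],[0,0,0]],"turn":[[0,0,8.57],[0,0,8.57],[0,0,8.57],[0,0,8.57],[0,0,8.57],[0,0,8.57],[0,0,8.57],[0,0,0],[0,0,0]]}' && python3 -c "
from st import *
to(.536,.023,.146);save('top','t4.png',(240,180,400,300),5);save('scene','s4.png',(250,120,390,260),4)
for c in('top','scene'):
  for n in('tester_foot','tester_grip','tester_dial'):
    for x in robot.tip_of(n,c)[:1]: print(c,n,round(x['confidence'],2),c2w(c,x['point']).round(4))
"
```

```text
time: 8.8
position: [0.5349, 0.0246, 0.1559]
tool_rot: [0.708, 0.707, -0.0, -0.001]
ft_force: [0.4, 0.5, -1.5]
grip_width: 0.0293
time: 9.7
position: [0.5354, 0.0234, 0.1558]
tool_rot: [0.966, 0.26, -0.001, -0.0]
ft_force: [-0.5, -0.1, -1.5]
grip_width: 0.0292
t 9.7 p [0.5354 0.0234 0.1558] yawx 30.12 tilt 0.08 F [-0.47 -0.13 -1.51] w 0.0292 q6 -0.69
tool cm [0.04 0.07 0.98]
scene tester_foot 0.7 [0.534  0.0259 0.1104]
scene tester_grip 0.74 [0.5363 0.0257 0.1718]
scene tester_dial 0.92 [0.5163 0.0456 0.1691]
```

View pics/s4.png

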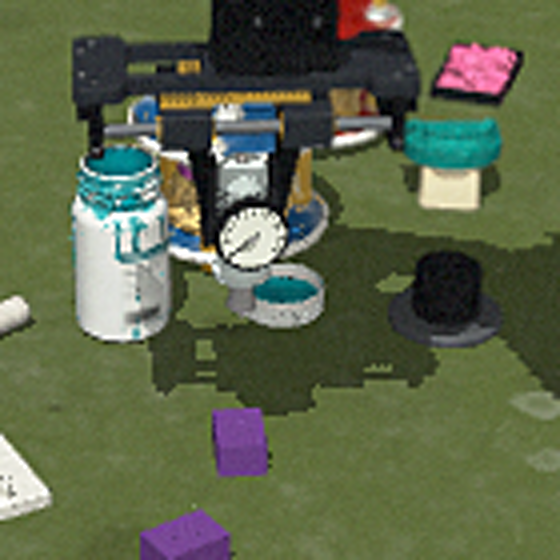

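View pics/t4.png

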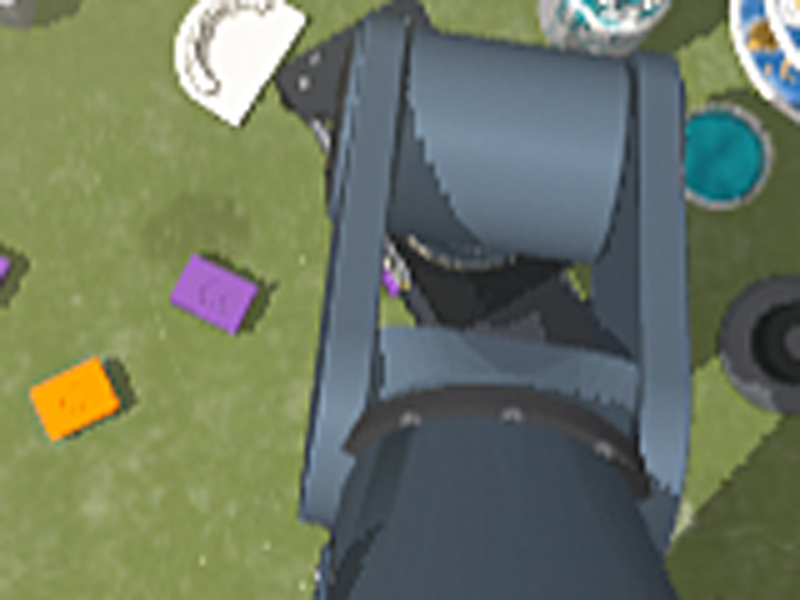

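The dial shows clearly in the scene view: the needle is at 7 o'clock, face centre about (313,179). I'll lower to just above the pad and check centring.

```bash
python3 -m creep '{"dp":[[0.04,0.07,1],[0,0,1],[0,0,1],[0,0,1],[0,0,1],[0,0,1],[0,0,1],[0,0,0.5],[0,0,0],[0,0,0]],"turn":[[0,0,0],[0,0,0],[0,0,0],[0,0,0],[0,0,0],[0,0,0],[0,0,0],[0,0,0],[0,0,0],[0,0,0]]}' && python3 -c "
from st import *
o,M=st();save('scene','s5.png',(280,190,340,250),10)
p=o['position']
print(w2px('scene',[p-[0,0,.0457],p-[0,0,.0537],[.5375,.0221,.022],p+[0,0,.0165]]))
for c in('top','scene'):
  for n in('tester_foot','tester_grip','tester_dial'):
    for x in robot.tip_of(n,c)[:1]: print(c,n,round(x['confidence'],2),c2w(c,x['point']).round(4))
"
```

```text
time: 11.1
position: [0.537, 0.0226, 0.0806]
tool_rot: [0.966, 0.258, 0.0, 0.0]
ft_force: [-0.0, -0.2, -1.2]
grip_width: 0.0291
t 11.1 p [0.537  0.0226 0.0806] yawx 29.94 tilt 0.02 F [-0.04 -0.19 -1.18] w 0.0291 q6 -0.69
[[309.51979585 222.00482808]
 [309.48716077 224.72006328]
 [309.38856766 226.23116315]
 [309.77073948 200.24247154]]
scene tester_foot 0.97 [0.5372 0.0251 0.0352]
scene tester_grip 0.85 [0.54   0.021  0.0974]
scene tester_dial 0.57 [0.5155 0.0492 0.0927]
```

View pics/s5.png

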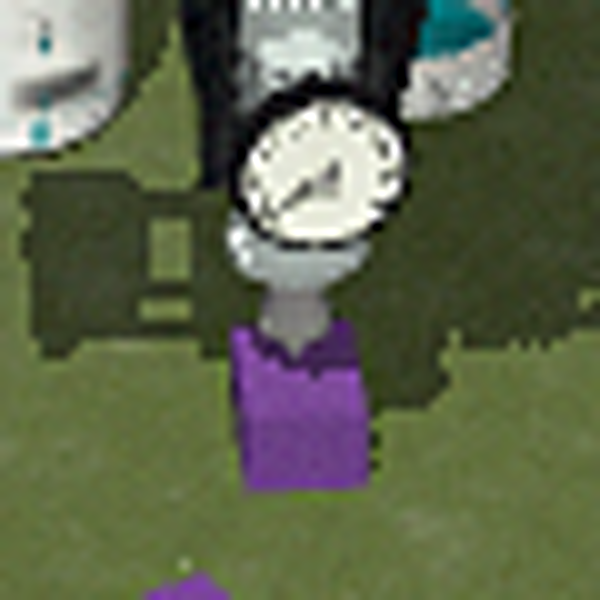

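Pin and foot sit over the middle of the pad top: foot at crop x≈296, pad centre at x≈299. Pressing slowly.

```bash
python3 -m creep '{"dp":[[0,0,0.2],[0,0,0.2],[0,0,0.2],[0,0,0.2],[0,0,0.2],[0,0,0.15],[0,0,0]],"turn":[[0,0,0],[0,0,0],[0,0,0],[0,0,0],[0,0,0],[0,0,0],[0,0,0]]}' && python3 -m creep '{"dp":[[0,0,0.05],[0,0,0]],"turn":[[0,0,0],[0,0,0]]}' && python3 -m creep '{"dp":[[0,0,0.05],[0,0,0]],"turn":[[0,0,0],[0,0,0]]}'&& python3 -c "
from st import *
st();save('scene','s6.png',(280,190,340,250),10)"
```

```text
time: 12.15
position: [0.5371, 0.0225, 0.0696]
tool_rot: [0.966, 0.258, 0.0, 0.0]
ft_force: [-1.2, 0.6, 4.0]
grip_width: 0.029
time: 12.35
position: [0.5371, 0.0225, 0.0695]
tool_rot: [0.966, 0.258, 0.0, 0.0]
ft_force: [-1.2, -0.8, 7.8]
grip_width: 0.0297
time: 12.55
position: [0.5372, 0.0225, 0.0694]
tool_rot: [0.966, 0.258, 0.0, 0.0]
ft_force: [-2.5, -0.4, 11.7]
grip_width: 0.0292
t 12.55 p [0.5372 0.0225 0.0694] yawx 29.95 tilt 0.06 F [-2.52 -0.41 11.75] w 0.0292 q6 -0.69
```

View pics/s6.png

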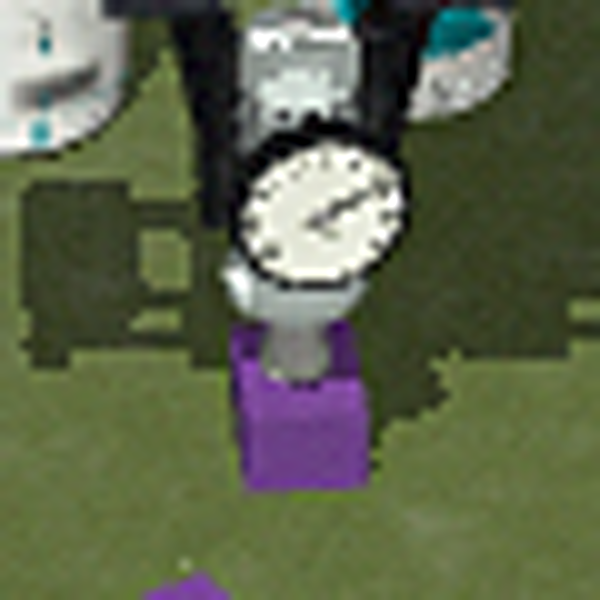

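On pad 1 (322,230) the needle has turned from 7 to about 2 o'clock, roughly 6.6 mm at about 13 N. That pad is cured, so I'm moving to the middle pad.

```bash
python3 -m creep '{"dp":[[0,0,-0.2],[0,0,-0.6],[0,0,-1.1],[0,0,-1.1],[0.56,-1.54,0],[0.56,-1.54,0],[0.56,-1.54,0],[0.56,-1.54,0],[0.56,-1.54,0],[0.56,-1.54,0],[0.56,-1.54,0],[0,0,0.7],[0,0,0.7],[0,0,0.3],[0,0,0],[0,0,0]],"turn":[[0,0,0],[0,0,0],[0,0,0],[0,0,0],[0,0,0],[0,0,0],[0,0,0],[0,0,0],[0,0,0],[0,0,0],[0,0,0],[0,0,0],[0,0,0],[0,0,0],[0,0,0],[0,0,0]]}' && python3 -c "
from st import *
to(.517,.1355,.0800);save('scene','s7.png',(265,215,325,275),10)
print((w2px('scene',[[.5174,.1352,.022]])-[265,215]+.5)*10)
save('top','t7.png',(220,200,350,290),6)
for x in robot.tip_of('tester_foot','scene')[:1]: print(round(x['confidence'],2),c2w('scene',x['point']).round(4))
"
```

```text
time: 14.2
position: [0.5171, 0.135, 0.0808]
tool_rot: [0.966, 0.258, -0.0, -0.0]
ft_force: [0.7, -0.4, -1.9]
grip_width: 0.029
t 14.2 p [0.5171 0.135  0.0808] yawx 29.88 tilt 0.03 F [ 0.67 -0.37 -1.9 ] w 0.029 q6 -0.48
tool cm [ 0.01 -0.05  0.08]
[[310.60071775 383.30340444]]
0.79 [0.5149 0.1377 0.0354]
```

View pics/s7.png

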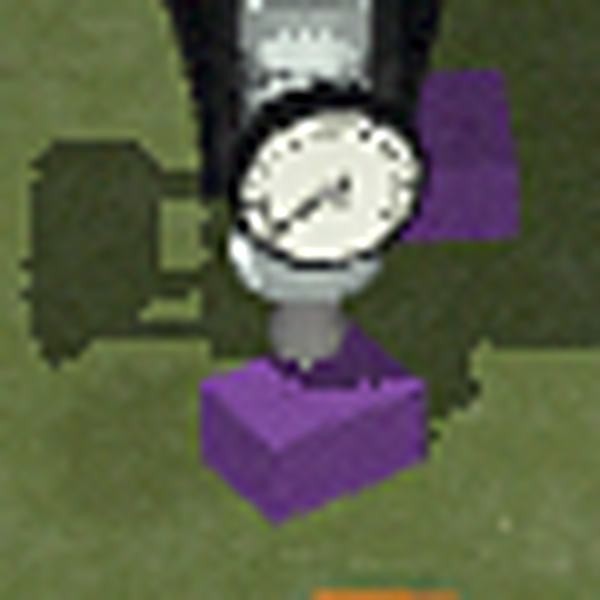

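View pics/t7.png

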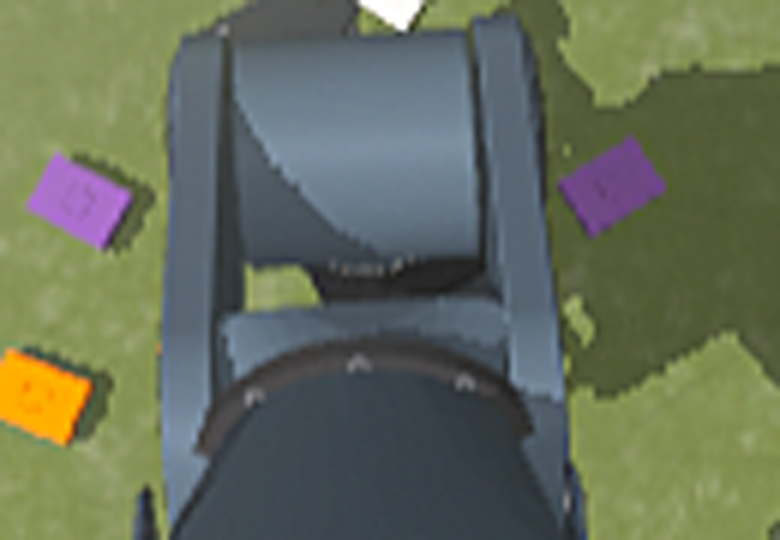

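```bash
python3 -m creep '{"dp":[[0,-0.03,0.2],[0,0,0.2],[0,0,0.2],[0,0,0.2],[0,0,0.2],[0,0,0.15],[0,0,0]],"turn":[[0,0,0],[0,0,0],[0,0,0],[0,0,0],[0,0,0],[0,0,0],[0,0,0]]}' && python3 -m creep '{"dp":[[0,0,0.05],[0,0,0]],"turn":[[0,0,0],[0,0,0]]}' && python3 -c "
from st import *
st();save('scene','s8.png',(265,215,325,275),10)"
```

```text
time: 15.05
position: [0.5171, 0.1358, 0.0697]
tool_rot: [0.966, 0.258, 0.0, 0.0]
ft_force: [0.4, -0.2, 1.7]
grip_width: 0.0293
time: 15.25
position: [0.5171, 0.1358, 0.0695]
tool_rot: [0.966, 0.258, 0.0, 0.0]
ft_force: [-0.4, -0.9, 3.9]
grip_width: 0.029
t 15.25 p [0.5171 0.1358 0.0695] yawx 29.94 tilt 0.04 F [-0.44 -0.88  3.86] w 0.029 q6 -0.47
```

View pics/s8.png

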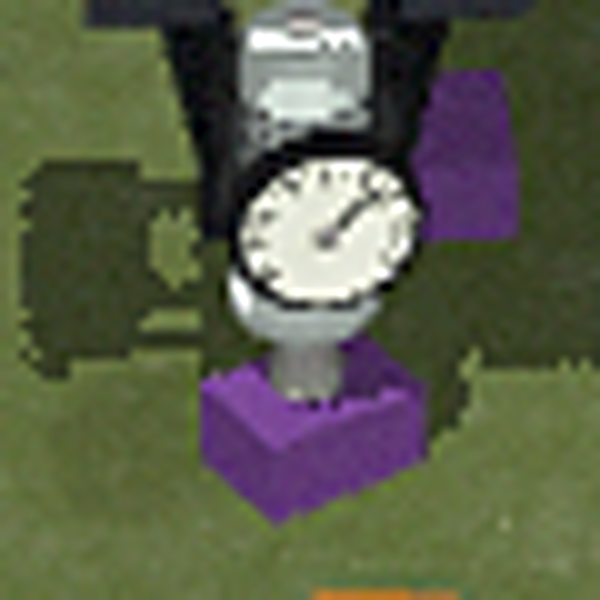

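```bash
python3 -m creep '{"dp":[[0,0,0.07],[0,0,0],[0,0,0],[0,0,0],[0,0,0],[0,0,0],[0,0,0]],"turn":[[0,0,0],[0,0,0],[0,0,0],[0,0,0],[0,0,0],[0,0,0],[0,0,0]]}' && python3 -c "
from st import *
st();save('scene','s9.png',(265,215,325,275),10)"
```

```text
time: 16.0
position: [0.5172, 0.1358, 0.0695]
tool_rot: [0.966, 0.258, 0.0, 0.0]
ft_force: [-2.0, -1.1, 9.6]
grip_width: 0.0294
t 16.0 p [0.5172 0.1358 0.0695] yawx 29.95 tilt 0.06 F [-2.01 -1.06  9.63] w 0.0294 q6 -0.47
```

View pics/s9.png

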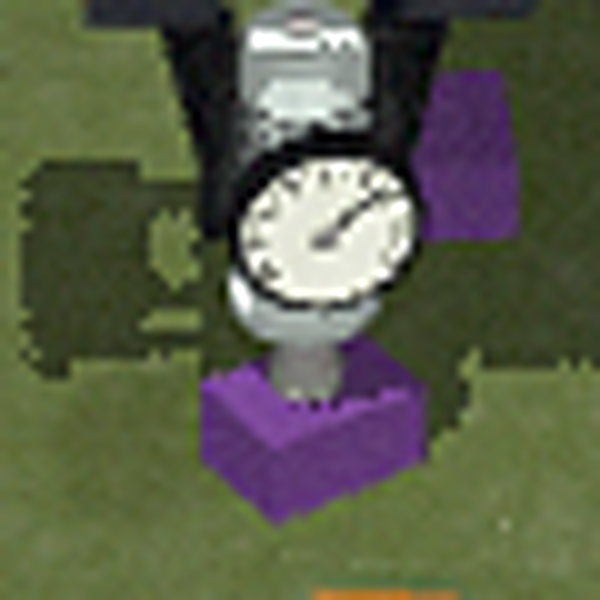

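The middle pad holds at about 1:15 to 1:30 (about 6 mm) at 11 N, so it's cured too. Now the third pad (233,232).

```bash
python3 -m creep '{"dp":[[0,0,-0.2],[0,0,-0.6],[0,0,-1.1],[0,0,-1.1],[0.95,-1.26,0],[0.95,-1.26,0],[0.95,-1.26,0],[0.95,-1.26,0],[0.95,-1.26,0],[0.95,-1.26,0],[0.95,-1.26,0],[0.95,-1.26,0],[0.95,-1.26,0],[0,0,0.7],[0,0,0.7],[0,0,0.3],[0,0,0],[0,0,0]],"turn":[[0,0,0],[0,0,0],[0,0,0],[0,0,0],[0,0,0],[0,0,0],[0,0,0],[0,0,0],[0,0,0],[0,0,0],[0,0,0],[0,0,0],[0,0,0],[0,0,0],[0,0,0],[0,0,0],[0,0,0],[0,0,0]]}' && python3 -c "
from st import *
to(.5345,.277,.0800);save('scene','s10.png',(227,245,287,305),10)
print((w2px('scene',[[.5345,.2771,.022]])-[227,245]+.5)*10)
"
```

```text
time: 17.85
position: [0.5343, 0.2761, 0.0811]
tool_rot: [0.966, 0.258, -0.0, 0.0]
ft_force: [0.2, 0.1, -1.3]
grip_width: 0.0296
t 17.85 p [0.5343 0.2761 0.0811] yawx 29.88 tilt 0.04 F [ 0.15  0.11 -1.32] w 0.0296 q6 -0.23
tool cm [ 0.06 -0.07  0.11]
[[308.20567582 418.9680995 ]]
```

View pics/s10.png

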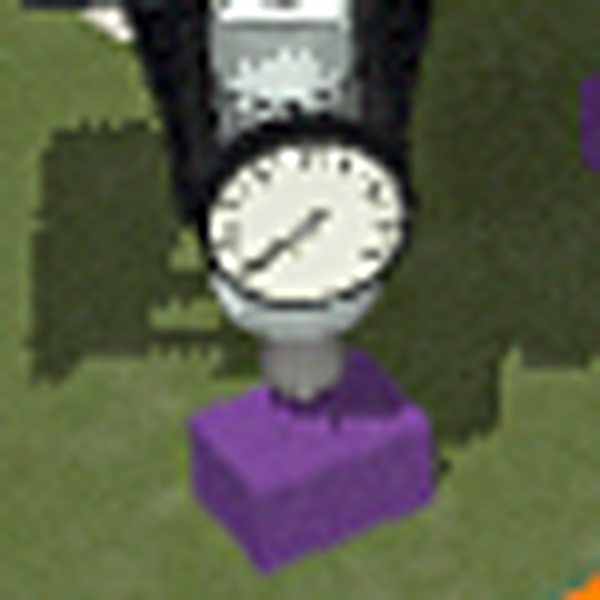

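```bash
python3 -m creep '{"dp":[[-0.03,-0.06,0.2],[0,0,0.2],[0,0,0.2],[0,0,0.2],[0,0,0.2],[0,0,0.15],[0,0,0]],"turn":[[0,0,0],[0,0,0],[0,0,0],[0,0,0],[0,0,0],[0,0,0],[0,0,0]]}' && python3 -m creep '{"dp":[[0,0,0.07],[0,0,0]],"turn":[[0,0,0],[0,0,0]]}' && python3 -c "
from st import *
st();save('scene','s11.png',(227,245,287,305),10)"
```

```text
time: 18.6
position: [0.534, 0.2772, 0.0697]
tool_rot: [0.966, 0.258, 0.0, 0.0]
ft_force: [0.0, -0.4, -0.8]
grip_width: 0.0294
time: 18.8
position: [0.534, 0.2772, 0.0696]
tool_rot: [0.966, 0.258, 0.0, 0.0]
ft_force: [-0.9, -0.5, 2.3]
grip_width: 0.0293
t 18.8 p [0.534  0.2772 0.0696] yawx 29.94 tilt 0.03 F [-0.88 -0.55  2.31] w 0.0293 q6 -0.23
```

View pics/s11.png

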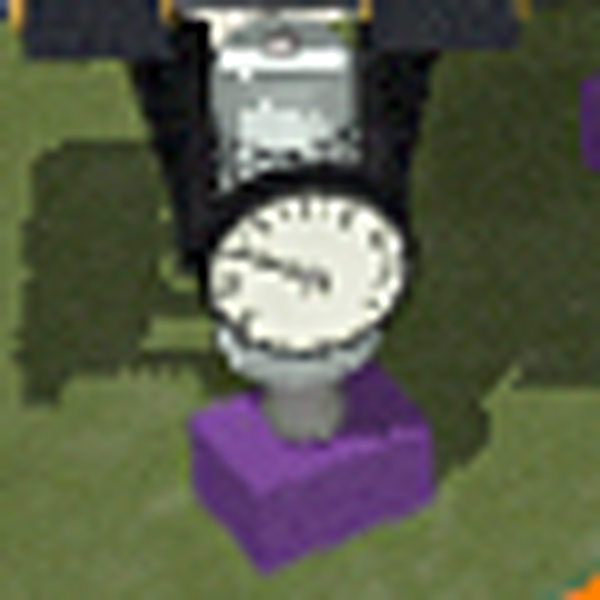

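The needle is only at about 9:30 (about 2.4 mm), so this is the under-cured pad. I'll press to about 11 N and hold for a second.

```bash
python3 -m creep '{"dp":[[0,0,0.05],[0,0,0.03],[0,0,0],[0,0,0]],"turn":[[0,0,0],[0,0,0],[0,0,0],[0,0,0]]}' && python3 -m creep '{"dp":[[0,0,0],[0,0,0],[0,0,0],[0,0,0],[0,0,0]],"turn":[[0,0,0],[0,0,0],[0,0,0],[0,0,0],[0,0,0]]}' && python3 -m creep '{"dp":[[0,0,0],[0,0,0],[0,0,0],[0,0,0],[0,0,0]],"turn":[[0,0,0],[0,0,0],[0,0,0],[0,0,0],[0,0,0]]}' && python3 -c "
from st import *
st();save('scene','s12.png',(227,245,287,305),10)"
```

```text
time: 19.25
position: [0.534, 0.2772, 0.0695]
tool_rot: [0.966, 0.258, 0.0, 0.0]
ft_force: [-1.7, -1.9, 7.2]
grip_width: 0.0295
time: 19.75
position: [0.534, 0.2772, 0.0695]
tool_rot: [0.966, 0.258, 0.0, 0.0]
ft_force: [-1.3, -1.6, 7.2]
grip_width: 0.0291
time: 20.25
position: [0.5341, 0.2772, 0.0695]
tool_rot: [0.966, 0.258, 0.0, 0.0]
ft_force: [-1.7, -0.6, 8.6]
grip_width: 0.0291
t 20.25 p [0.5341 0.2772 0.0695] yawx 29.94 tilt 0.05 F [-1.67 -0.62  8.58] w 0.0291 q6 -0.23
```

View pics/s12.png

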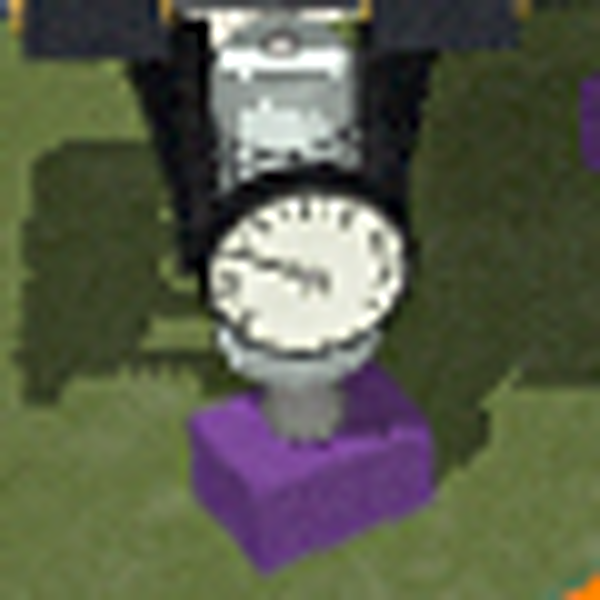

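Proved at about 10 N with the needle steady at about 2.4 mm, so the pin sank about 5.6 mm. Taking the tester back to its rest.

```bash
python3 -m creep '{"dp":[[0,0,-0.2],[0,0,-0.6],[0,0,-1.5],[0,0,-2],[0,0,-2],[0,0,-2],[0,0,-0.4]],"turn":[[0,0,0],[0,0,0],[0,0,0],[0,0,0],[0,0,0],[0,0,0],[0,0,0]]}' && python3 -m creep '{"dp":[[-1.74,2.37,0],[-1.74,2.37,0],[-1.74,2.37,0],[-1.74,2.37,0],[-1.74,2.37,0],[-1.74,2.37,0],[-1.74,2.37,0],[-1.74,2.37,0],[-1.74,2.37,0],[-1.74,2.37,0],[-1.74,2.37,0],[-1.74,2.37,0],[-1.74,2.37,0],[-1.74,2.37,0],[-1.74,2.37,0],[-1.74,2.37,0]],"turn":[[0,0,0],[0,0,0],[0,0,0],[0,0,0],[0,0,0],[0,0,0],[0,0,0],[0,0,0],[0,0,0],[0,0,0],[0,0,0],[0,0,0],[0,0,0],[0,0,0],[0,0,0],[0,0,0]]}' && python3 -m creep '{"dp":[[0,0,0],[0,0,0],[0,0,0],[0,0,0],[0,0,0],[0,0,0],[0,0,0],[0,0,0],[0,0,0]],"turn":[[0,0,-8.57],[0,0,-8.57],[0,0,-8.57],[0,0,-8.57],[0,0,-8.57],[0,0,-8.57],[0,0,-8.57],[0,0,0],[0,0,0]]}' && python3 -c "
from st import *
to(.4823,-.1904,.0955);save('scene','s13.png',(330,130,400,210),7)
save('top','t13.png',(180,200,300,290),6)
"
```

```text
time: 21.0
position: [0.5351, 0.2778, 0.1574]
tool_rot: [0.966, 0.258, 0.002, -0.0]
ft_force: [0.0, 0.6, -1.3]
grip_width: 0.0295
time: 22.6
position: [0.481, -0.1912, 0.1544]
tool_rot: [0.966, 0.258, -0.0, -0.001]
ft_force: [0.5, 0.6, -1.5]
grip_width: 0.0288
time: 23.5
position: [0.4814, -0.1901, 0.1547]
tool_rot: [0.709, 0.705, -0.0, -0.001]
ft_force: [0.9, 0.1, -1.2]
grip_width: 0.029
t 23.5 p [ 0.4814 -0.1901  0.1547] yawx 89.74 tilt 0.08 F [ 0.94  0.15 -1.24] w 0.029 q6 -2.16
tool cm [-0.04  0.09  5.92]
```

View pics/s13.png

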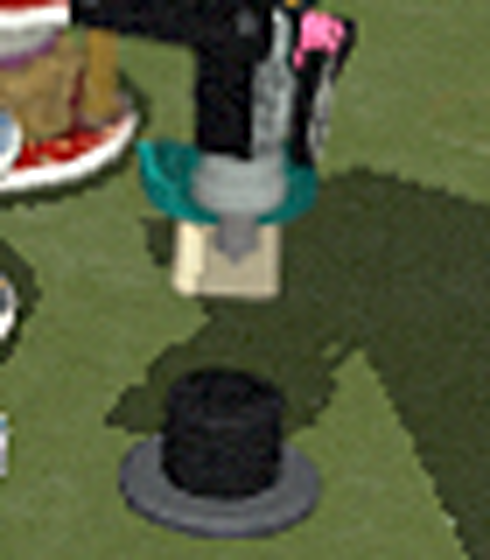

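View pics/t13.png

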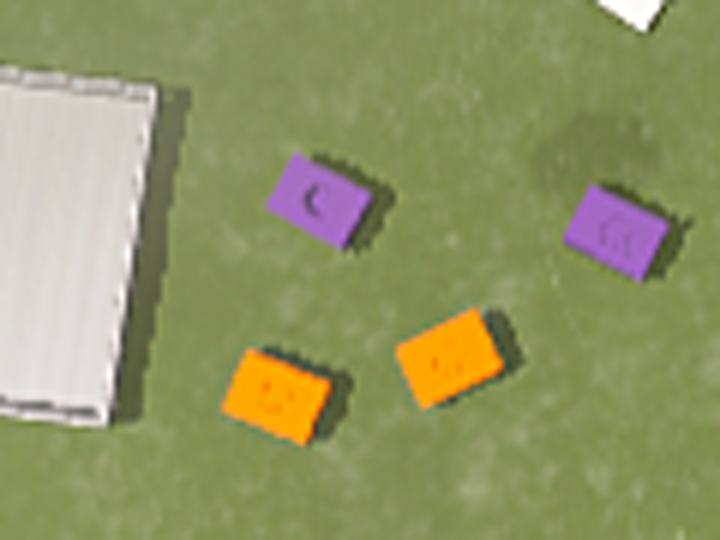

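The dent shows in the left pad at (232,233). Lowering toward the bore with corrections.

```bash
python3 -m creep '{"dp":[[-0.04,0.09,1],[0,0,1.2],[0,0,1.2],[0,0,1],[0,0,0.8],[0,0,0.4],[0,0,0],[0,0,0]],"turn":[[0,0,-0.2],[0,0,0],[0,0,0],[0,0,0],[0,0,0],[0,0,0],[0,0,0],[0,0,0]]}' && python3 -c "
from st import *
to(.4823,-.1904,.066);save('scene','s14.png',(330,130,400,210),7)
"
```

```text
time: 24.4
position: [0.4829, -0.1909, 0.0995]
tool_rot: [0.706, 0.708, 0.0, 0.0]
ft_force: [-0.3, 0.8, -2.2]
grip_width: 0.0293
t 24.4 p [ 0.4829 -0.1909  0.0995] yawx 90.13 tilt 0.02 F [-0.34  0.81 -2.15] w 0.0293 q6 -2.16
tool cm [ 0.05 -0.06  3.35]
```

View pics/s14.png

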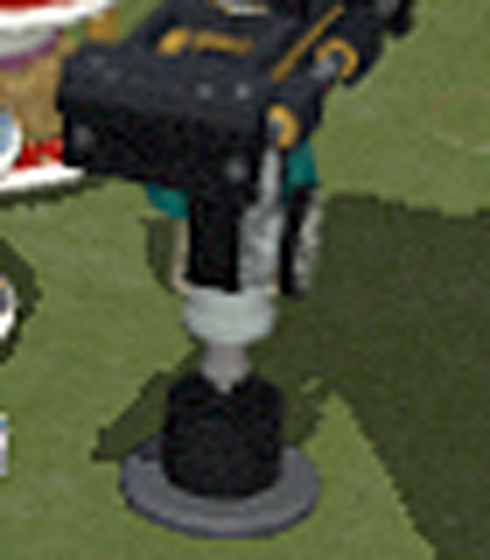

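```bash
python3 -m creep '{"dp":[[0.04,-0.05,0.4],[0,0,0.4],[0,0,0.4],[0,0,0.4],[0,0,0.4],[0,0,0.4],[0,0,0.4],[0,0,0.2],[0,0,0]],"turn":[[0,0,0],[0,0,0],[0,0,0],[0,0,0],[0,0,0],[0,0,0],[0,0,0],[0,0,0],[0,0,0]]}' && python3 -m creep '{"dp":[[0,0,0.1],[0,0,0]],"turn":[[0,0,0],[0,0,0]]}' && python3 -c "
from st import *
to(.4823,-.1904,.066);save('scene','s15.png',(330,130,400,210),7)
"
```

```text
time: 25.35
position: [0.4821, -0.1904, 0.069]
tool_rot: [0.706, 0.708, -0.0, -0.0]
ft_force: [-0.8, -0.5, -2.3]
grip_width: 0.0293
time: 25.55
position: [0.4823, -0.1904, 0.0684]
tool_rot: [0.706, 0.708, 0.0, 0.0]
ft_force: [0.6, 0.9, -2.5]
grip_width: 0.0293
t 25.55 p [ 0.4823 -0.1904  0.0684] yawx 90.12 tilt 0.01 F [ 0.55  0.94 -2.45] w 0.0293 q6 -2.16
tool cm [0.   0.   0.24]
```

View pics/s15.png

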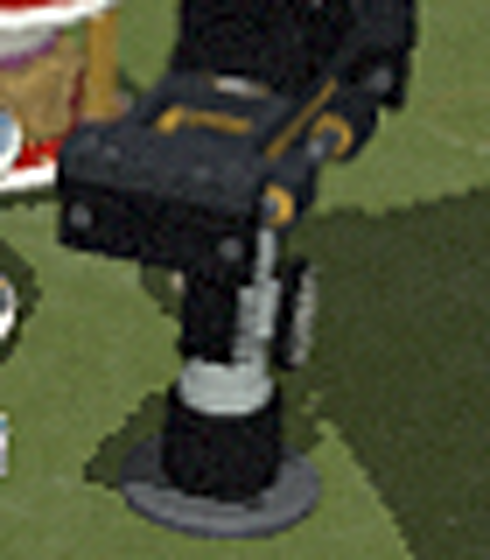

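It's in the bore and nearly seated. Easing down to contact.

```bash
python3 -m creep '{"dp":[[0,0,0.1],[0,0,0]],"turn":[[0,0,0],[0,0,0]]}' && python3 -m creep '{"dp":[[0,0,0.08],[0,0,0]],"turn":[[0,0,0],[0,0,0]]}'&& python3 -m creep '{"dp":[[0,0,0.06],[0,0,0]],"turn":[[0,0,0],[0,0,0]]}'
```

```text
time: 25.8
position: [0.4823, -0.1904, 0.0674]
tool_rot: [0.706, 0.708, 0.0, 0.0]
ft_force: [0.6, -0.4, -1.1]
grip_width: 0.0294
time: 26.0
position: [0.4822, -0.1904, 0.0665]
tool_rot: [0.706, 0.708, 0.0, 0.0]
ft_force: [0.0, -0.3, -3.2]
grip_width: 0.0294
time: 26.2
position: [0.4822, -0.1904, 0.0659]
tool_rot: [0.706, 0.708, -0.0, -0.0]
ft_force: [0.3, -0.1, -2.7]
grip_width: 0.0292
```

```bash
python3 -m creep '{"dp":[[0,0,0.04],[0,0,0]],"turn":[[0,0,0],[0,0,0]]}' && python3 -m creep '{"dp":[[0,0,0.04],[0,0,0]],"turn":[[0,0,0],[0,0,0]]}'&& python3 -m creep '{"dp":[[0,0,0.04],[0,0,0]],"turn":[[0,0,0],[0,0,0]]}'
```

```text
time: 26.4
position: [0.4822, -0.1904, 0.0656]
tool_rot: [0.706, 0.708, 0.0, 0.0]
ft_force: [-0.4, -0.1, -1.2]
grip_width: 0.0289
time: 26.6
position: [0.4823, -0.1904, 0.0656]
tool_rot: [0.706, 0.708, 0.0, 0.0]
ft_force: [-0.7, 0.8, 4.4]
grip_width: 0.0289
time: 26.8
position: [0.4823, -0.1904, 0.0656]
tool_rot: [0.706, 0.708, 0.0, 0.0]
ft_force: [-2.1, 0.2, 7.5]
grip_width: 0.0296
```

```bash
python3 -c "
from st import *
for n,p,(u,v) in(('s6',[.5372,.0225],(280,190)),('s9',[.5172,.1358],(265,215)),('s12',[.534,.2772],(227,245))):
  for z in(.020,.022,.024): print(n,z,((w2px('scene',[[*p,z],[*p,z+.099],[*p,z+.0265]])-[u,v]+.5)*10).round(0).tolist())
print(((w2px('scene',[[.4823,-.1904,z] for z in (.042,.119)])-[330,130]+.5)*7).round(0))
"
```

```text
s6 0.02 [[299.0, 375.0], [303.0, 28.0], [300.0, 285.0]]
s6 0.022 [[299.0, 368.0], [303.0, 20.0], [300.0, 278.0]]
s6 0.024 [[299.0, 362.0], [303.0, 13.0], [300.0, 271.0]]
s9 0.02 [[310.0, 392.0], [308.0, 29.0], [310.0, 298.0]]
s9 0.022 [[310.0, 385.0], [308.0, 21.0], [310.0, 291.0]]
s9 0.024 [[310.0, 378.0], [308.0, 13.0], [310.0, 284.0]]
s12 0.02 [[310.0, 427.0], [288.0, 49.0], [305.0, 330.0]]
s12 0.022 [[310.0, 420.0], [287.0, 41.0], [304.0, 322.0]]
s12 0.024 [[310.0, 413.0], [287.0, 33.0], [304.0, 315.0]]
[[227. 400.]
 [239. 222.]]
```

Run:
```python
import cv2
a=cv2.imread('pics/s12.png')
a=cv2.resize(a,None,fx=1.3,fy=1.3)[0:600]
cv2.imwrite('pics/s12z.png',a[:600,150:650])
```

```text
(no output)
```

View pics/s12z.png

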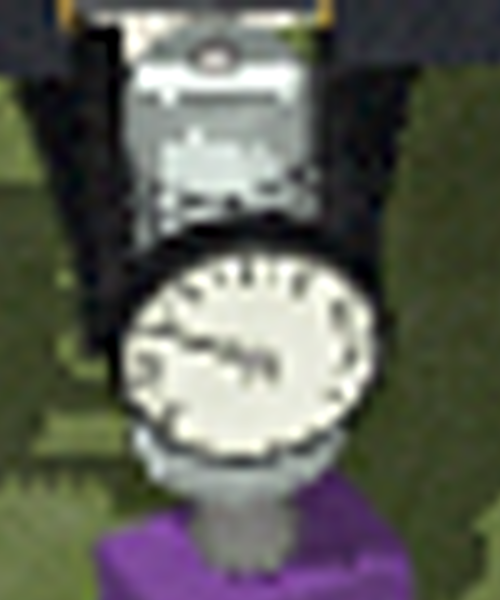

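Seated: contact is at the same TCP height (0.0656) as the original grasp. Camera reprojection of the pressed tester matches an upright tester with its foot at about 22 mm. Releasing, then lifting straight up.

```bash
python3 -m creep '{"dp":[[0,0,-0.08],[0,0,0],[0,0,0],[0,0,0],[0,0,0],[0,0,0],[0,0,0],[0,0,0]],"turn":[[0,0,0],[0,0,0],[0,0,0],[0,0,0],[0,0,0],[0,0,0],[0,0,0],[0,0,0]]}' -1 && python3 -m creep '{"dp":[[0,0,-0.5],[0,0,-1],[0,0,-2],[0,0,-2],[0,0,-2],[0,0,-2],[0,0,-2],[0,0,-2]],"turn":[[0,0,0],[0,0,0],[0,0,0],[0,0,0],[0,0,0],[0,0,0],[0,0,0],[0,0,0]]}' && python3 -c "
from fit import *
from st import *
st()
ims={n:robot.camera(n) for n in('top','scene')}
for n in ims: cv2.imwrite(f'pics/{n}16.png',ims[n][:,:,::-1])
for c in[('top',),('scene',)]:
  p,f=fitpad(ims,.532,.278,c); print(c,p.round(4),round(f,1))
cv2.imwrite('pics/s16.png',cv2.resize(ims['scene'][130:210,330:400],None,fx=7,fy=7,interpolation=2)[:,:,::-1])
for n in('top','scene'):
  for x in robot.tip_of('scrap_tray',n)[:1]: print(x['confidence'],c2w(n,x['point']))
"
```

```text
time: 27.6
position: [0.4822, -0.1904, 0.0655]
tool_rot: [0.706, 0.708, -0.0, 0.0]
ft_force: [0.4, -0.4, -0.2]
grip_width: 0.083
time: 28.4
position: [0.4821, -0.1903, 0.2023]
tool_rot: [0.706, 0.708, 0.0, 0.0]
ft_force: [-0.4, -0.5, -1.0]
grip_width: 0.0873
t 28.4 p [ 0.4821 -0.1903  0.2023] yawx 90.13 tilt 0.06 F [-0.41 -0.49 -0.99] w 0.0873 q6 -2.16
('top',) [  0.5312   0.2787 -27.0579] 28.2
('scene',) [  0.5345   0.2772 -31.118 ] 29.5
0.92 [0.51412831 0.43373342 0.00085343]
0.58 [ 0.51907115  0.42982171 -0.00649188]
```

View pics/s16.png

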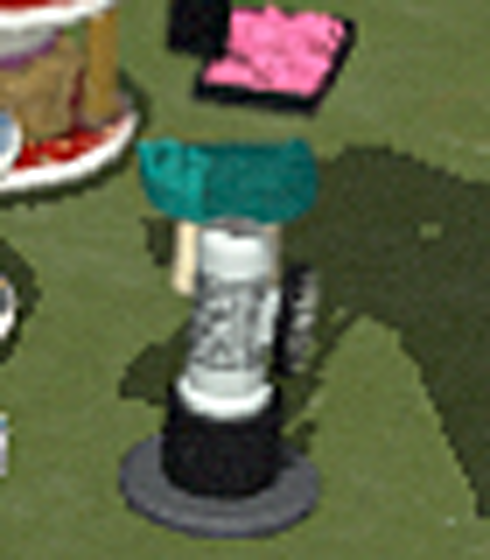

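View pics/top16.png

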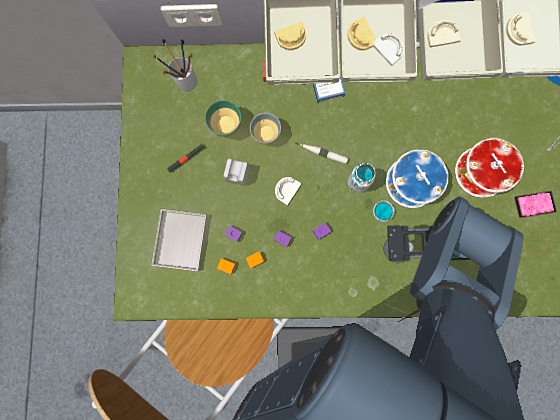

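The tester stands seated and upright (barrel at crop ~(230,320)). Now for the dented left pad at top-view (233,232).

```bash
python3 -m creep '{"dp":[[2.93,0.32,0],[2.93,0.32,0],[2.93,0.32,0],[2.93,0.32,0],[2.93,0.32,0],[2.93,0.32,0],[2.93,0.32,0],[2.93,0.32,0],[2.93,0.32,0],[2.93,0.32,0],[2.93,0.32,0],[2.93,0.32,0],[2.93,0.32,0],[2.93,0.32,0],[2.93,0.32,0],[2.93,0.32,0]],"turn":[[0,0,0],[0,0,0],[0,0,0],[0,0,0],[0,0,0],[0,0,0],[0,0,0],[0,0,0],[0,0,0],[0,0,0],[0,0,0],[0,0,0],[0,0,0],[0,0,0],[0,0,0],[0,0,0]]}' -0.38 && python3 -m creep '{"dp":[[0,0,1],[0,0,1],[0,0,1],[0,0,1],[0,0,1],[0,0,1],[0,0,1],[0,0,1],[0,0,0],[0,0,0]],"turn":[[0,0,-8.57],[0,0,-8.57],[0,0,-8.57],[0,0,-8.57],[0,0,-8.57],[0,0,-8.57],[0,0,-8.57],[0,0,-1],[0,0,0],[0,0,0]]}' && python3 -c "
from st import *
to(.5335,.2777,.008);save('scene','s17.png',(200,210,320,310),6)
"
```

```text
time: 30.2
position: [0.5314, 0.2794, 0.1989]
tool_rot: [0.706, 0.708, -0.001, -0.001]
ft_force: [1.1, 0.6, 0.2]
grip_width: 0.0598
time: 31.2
position: [0.532, 0.2784, 0.1199]
tool_rot: [0.25, 0.968, -0.0, -0.001]
ft_force: [-0.9, 0.2, -0.7]
grip_width: 0.0601
t 31.2 p [0.532  0.2784 0.1199] yawx 150.99 tilt 0.09 F [-0.92  0.19 -0.71] w 0.0601 q6 -2.34
tool cm [-0.18  0.03 11.19]
```

View pics/s17.png

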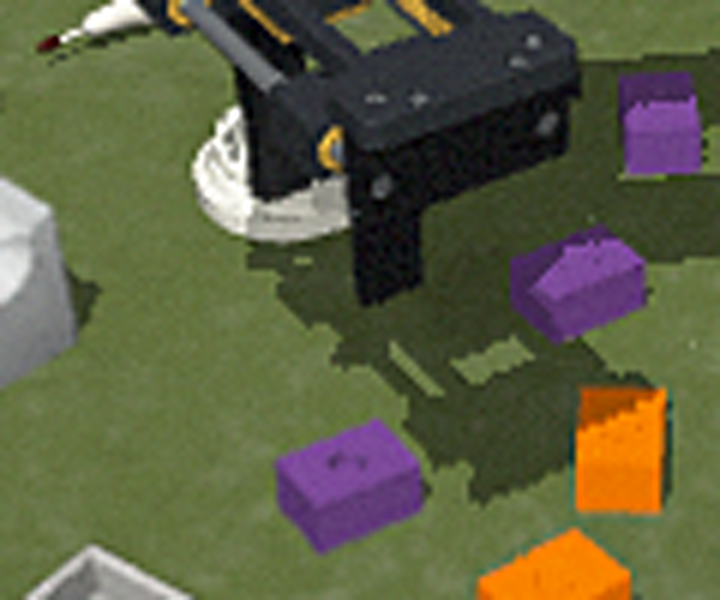

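```bash
python3 -m creep '{"dp":[[-0.18,0.03,1.2],[0,0,1.5],[0,0,1.5],[0,0,1.5],[0,0,1.5],[0,0,1.2],[0,0,1],[0,0,0.8],[0,0,0.5],[0,0,0.4],[0,0,0]],"turn":[[0,0,0],[0,0,0],[0,0,0],[0,0,0],[0,0,0],[0,0,0],[0,0,0],[0,0,0],[0,0,0],[0,0,0],[0,0,0]]}' && python3 -c "
from st import *
to(.5335,.2777,.008);save('scene','s18.png',(200,210,320,310),6)
"
```

```text
time: 32.35
position: [0.534, 0.2779, 0.0093]
tool_rot: [0.249, 0.968, -0.0, -0.0]
ft_force: [-1.1, 0.5, -0.0]
grip_width: 0.0602
t 32.35 p [0.534  0.2779 0.0093] yawx 151.12 tilt 0.02 F [-1.15  0.51 -0.04] w 0.0602 q6 -2.34
tool cm [ 0.03 -0.04  0.13]
```

View pics/s18.png

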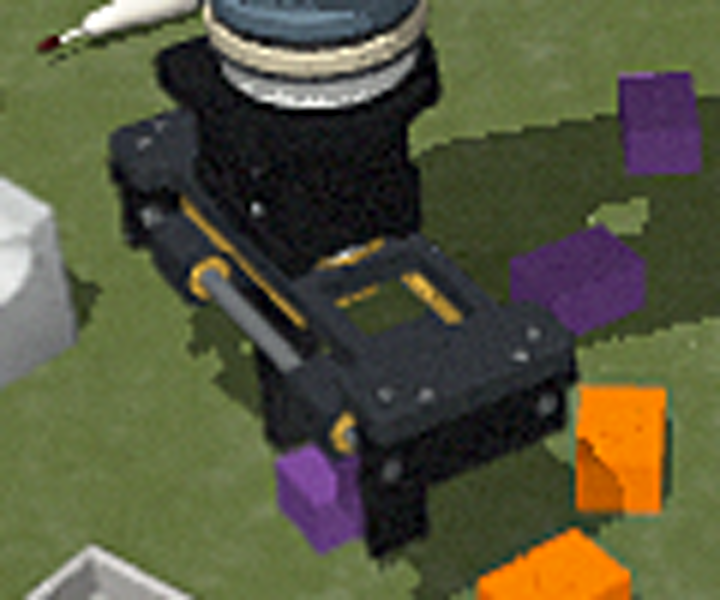

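```bash
python3 -m creep '{"dp":[[0,0,0.3],[0,0,0],[0,0,0],[0,0,0],[0,0,0],[0,0,0],[0,0,0],[0,0,0],[0,0,0]],"turn":[[0,0,0],[0,0,0],[0,0,0],[0,0,0],[0,0,0],[0,0,0],[0,0,0],[0,0,0],[0,0,0]]}' 1 20 && python3 -m creep '{"dp":[[0,0,-0.5],[0,0,-1],[0,0,-1.5],[0,0,-1.5],[0,0,-1.5],[0,0,0],[0,0,0]],"turn":[[0,0,0],[0,0,0],[0,0,0],[0,0,0],[0,0,0],[0,0,0],[0,0,0]]}' && python3 -c "
from st import *
to(.517,.431,.066);save('scene','s19.png',(160,210,320,350),5)
"
```

```text
time: 33.3
position: [0.5341, 0.2779, 0.0067]
tool_rot: [0.249, 0.968, 0.0, 0.0]
ft_force: [0.4, -0.6, 1.4]
grip_width: 0.0297
time: 34.0
position: [0.5345, 0.278, 0.0675]
tool_rot: [0.249, 0.968, 0.0, 0.001]
ft_force: [-0.9, -0.3, -1.3]
grip_width: 0.0299
t 34.0 p [0.5345 0.278  0.0675] yawx 151.12 tilt 0.09 F [-0.92 -0.31 -1.27] w 0.0299 q6 -2.34
tool cm [ 8.92 12.55  0.15]
```

View pics/s19.png

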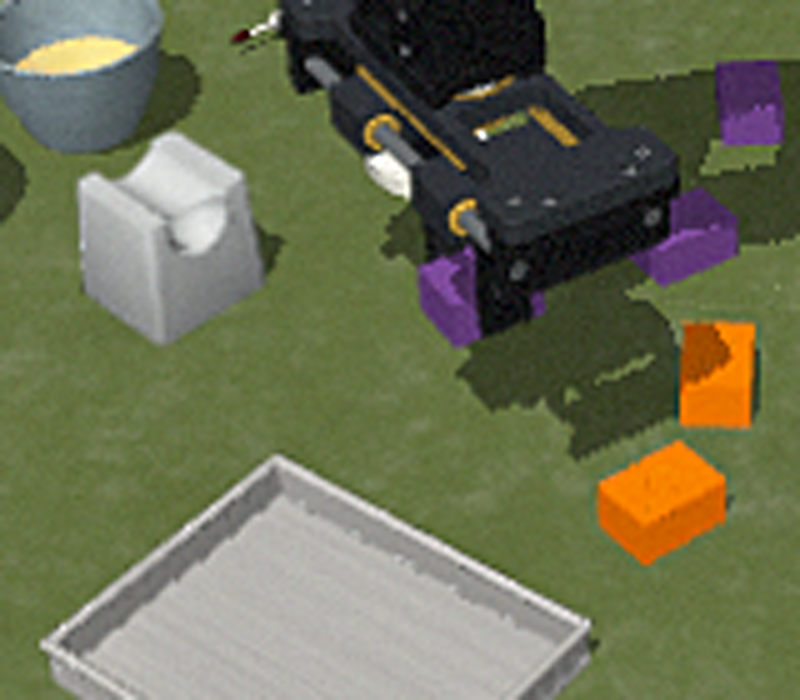

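The pad is held. Carrying it over the tray.

```bash
python3 -m creep '{"dp":[[1.11,1.57,0],[1.11,1.57,0],[1.11,1.57,0],[1.11,1.57,0],[1.11,1.57,0],[1.11,1.57,0],[1.11,1.57,0],[1.11,1.57,0],[0,0,1],[0,0,1],[0,0,1],[0,0,0]],"turn":[[0,0,0],[0,0,0],[0,0,0],[0,0,0],[0,0,0],[0,0,0],[0,0,0],[0,0,0],[0,0,0],[0,0,0],[0,0,0],[0,0,0]]}' && python3 -c "
from st import *
to(.517,.431,.010);save('scene','s20.png',(140,230,300,390),4)
"
```

```text
time: 35.25
position: [0.5155, 0.4289, 0.0339]
tool_rot: [0.25, 0.968, -0.002, -0.002]
ft_force: [-0.4, -1.2, -0.2]
grip_width: 0.03
t 35.25 p [0.5155 0.4289 0.0339] yawx 151.05 tilt 0.31 F [-0.37 -1.22 -0.23] w 0.03 q6 -2.11
tool cm [-0.03  0.27  2.39]
```

View pics/s20.png

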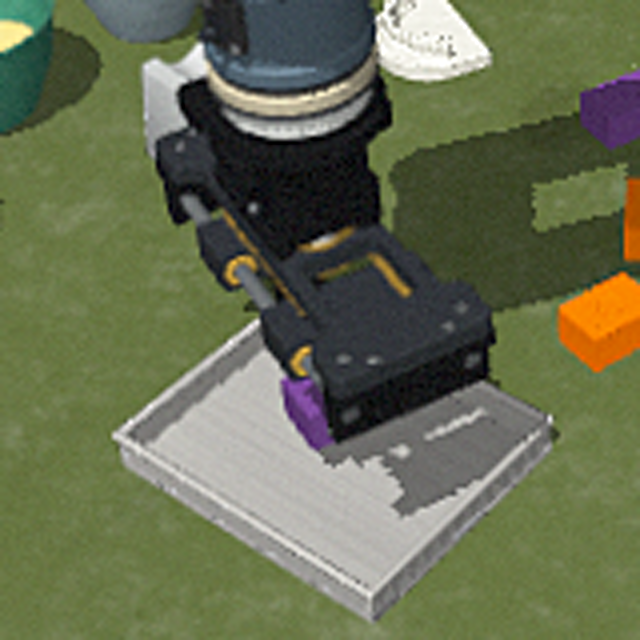

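```bash
python3 -m creep '{"dp":[[0,0.2,0.7],[0,0,0.7],[0,0,0.5],[0,0,0.3],[0,0,0.1],[0,0,0]],"turn":[[0,0,0],[0,0,0],[0,0,0],[0,0,0],[0,0,0],[0,0,0]]}' && python3 -c "
from st import *
to(.517,.431,.010)"
```

```text
time: 35.9
position: [0.5179, 0.4325, 0.0134]
tool_rot: [0.249, 0.968, -0.0, -0.0]
ft_force: [-0.6, 0.5, 0.2]
grip_width: 0.0297
t 35.9 p [0.5179 0.4325 0.0134] yawx 151.12 tilt 0.01 F [-0.61  0.51  0.17] w 0.0297 q6 -2.11
tool cm [ 0.01 -0.18  0.34]
```

```bash
python3 -m creep '{"dp":[[0,0,0.2],[0,0,0.1],[0,0,0]],"turn":[[0,0,0],[0,0,0],[0,0,0]]}' && python3 -m creep '{"dp":[[0,0,0],[0,0,0],[0,0,0],[0,0,0],[0,0,0],[0,0,0]],"turn":[[0,0,0],[0,0,0],[0,0,0],[0,0,0],[0,0,0],[0,0,0]]}' -0.38 && python3 -m creep '{"dp":[[0,0,-0.5],[0,0,-1],[0,0,-2],[0,0,-2.5],[0,0,-2.5],[0,0,-2.5],[0,0,-2.5],[0,0,-2.5],[0,0,-2.5],[0,0,-2.5]],"turn":[[0,0,0],[0,0,0],[0,0,0],[0,0,0],[0,0,0],[0,0,0],[0,0,0],[0,0,0],[0,0,0],[0,0,0]]}' && python3 -m creep '{"dp":[[0,-3,-1],[0,-3,-1],[0,-3,0],[0,-3,0],[0,-3,0],[0,-3,0],[0,-2,0],[0,-1,0],[0,0,0]],"turn":[[0,0,0],[0,0,0],[0,0,0],[0,0,0],[0,0,0],[0,0,0],[0,0,0],[0,0,0],[0,0,0]]}' && python3 -c "
from st import *
st()
save('scene','s21.png'); save('top','t21.png')
for n in('top','scene'):
  for o in('pad_a','scrap_tray','tester_foot','rest_bore'):
    for x in robot.tip_of(o,n)[:5]: print(n,o,round(x['confidence'],2),c2w(n,x['point']).round(3))
"
```

```text
time: 36.2
position: [0.5179, 0.4325, 0.0105]
tool_rot: [0.249, 0.968, -0.0, -0.0]
ft_force: [0.1, 0.0, -0.9]
grip_width: 0.0298
time: 36.8
position: [0.518, 0.4325, 0.0106]
tool_rot: [0.249, 0.968, 0.0, 0.0]
ft_force: [0.5, 0.0, 1.2]
grip_width: 0.0596
time: 37.8
position: [0.5179, 0.4325, 0.2227]
tool_rot: [0.249, 0.968, 0.0, 0.0]
ft_force: [0.6, 0.2, -0.1]
grip_width: 0.06
time: 38.7
position: [0.4162, 0.2481, 0.2413]
tool_rot: [0.25, 0.968, 0.0, 0.0]
ft_force: [0.5, 1.0, 0.0]
grip_width: 0.0599
t 38.7 p [0.4162 0.2481 0.2413] yawx 151.05 tilt 0.05 F [0.52 0.98 0.05] w 0.0599 q6 -2.33
top pad_a 0.64 [ 0.457  0.22  -0.003]
top pad_a 0.49 [0.513 0.436 0.006]
top pad_a 0.44 [ 0.516  0.136 -0.004]
top pad_a 0.43 [0.535 0.023 0.001]
top scrap_tray 0.83 [ 0.516  0.432 -0.   ]
top tester_foot 0.67 [ 0.482 -0.188  0.016]
top rest_bore 0.69 [ 0.481 -0.193  0.043]
scene pad_a 0.8 [ 0.44   0.297 -0.001]
scene pad_a 0.78 [ 0.515  0.434 -0.   ]
scene pad_a 0.7 [0.457 0.22  0.001]
scene pad_a 0.6 [ 0.537  0.023 -0.003]
scene pad_a 0.58 [0.52  0.137 0.001]
scene scrap_tray 0.84 [ 0.519  0.429 -0.003]
scene scrap_tray 0.22 [0.518 0.137 0.002]
scene tester_foot 0.46 [ 0.48  -0.188  0.018]
scene rest_bore 0.87 [ 0.482 -0.19   0.038]
scene rest_bore 0.59 [ 0.521  0.432 -0.002]
```

View pics/s21.png

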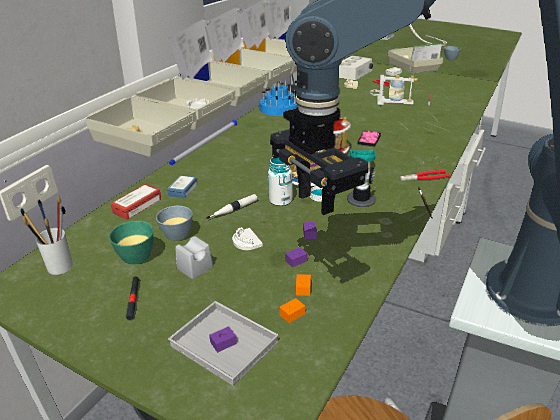

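View pics/t21.png

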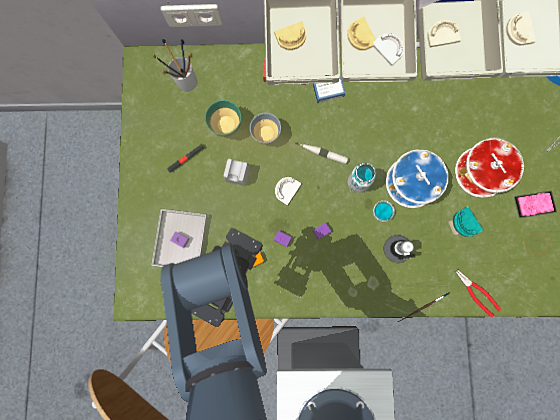

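The dented pad lies near the tray centre at scene (223,338) and top (180,239). The two cured pads are still at (283,238) and (322,230), and the tester is upright in its rest at (402,247). The gripper touches nothing, so I'm handing in.

```bash
python3 -c "
from rig import robot
print(robot.hand_in())"
```

```text
the job is handed in; nothing more can be done
None
```

I tested all three purple pads. The left one, at about (0.53, 0.28), was under-cured, and it now lies in the scrap tray. I handed in at about 39 s; no verdict came back.

**Pad tests:** all readings are from the dial and the wrist force.

| Pad (x, y in m) | Pin pushed in | Press force | Result |
|---|---|---|---|
| Right (0.54, 0.02) | about 6.6 mm | about 13 N | cured |
| Middle (0.52, 0.14) | about 6 mm | about 11 N | cured |
| Left (0.53, 0.28) | about 2.4 mm (sank about 5.6 mm), held over 1 s | about 9–10 N | under-cured, dent visible in the pictures |

**Last checks:** the pictures show the tester upright and seated in its rest. The dented pad lies about 4 mm from the tray centre, and the two cured pads are where they started. The orange look-alikes and the bystanders were left alone, and the gripper is clear of everything.

**What disagreed:**
- **Cameras:** the two cameras placed the pads 2–3 mm apart.
- **Foot height:** with the tool height referred to the rest, the foot during pressing came out at about 24 mm. That is above the 22.8 mm limit in the proof criterion. The scene picture put it at about 22 mm, and contact was firm, so I took the foot as flat and did not retest.

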